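Put the check weight on the balance for the daily check

ROBOT

A 6-joint arm with a two-finger parallel gripper is mounted at the origin on the work surface. World frame = base frame: x ahead of the robot, y to its left, z up, the work surface at z = 0. Lengths are in m, angles in rad, forces in N, time in s.
With the tool pointing down it reaches from about 0.425 to 0.95 m from the base axis. Payload 3.5 kg.
Tool frame: the origin (TCP) lies at the very end of the fingers, on their centre line; the grasp point (between the pads) lies 19 mm behind it; y points along the fingers, z is the direction in which the jaws open and shut, and the axes are right-handed (so a half turn about y gives the same grasp; the last joint's range is limited). The gripper opens to 85 mm and grips with 20 to 120 N. Pads are 22 mm wide; open, the fingers measure 114 mm over their backs; the gripper's body (76 mm by 85 mm) begins 54 mm behind the grasp point. The pads swing forward as they close: fully open they stand 13 mm farther back than shut.
Start: joints at [-1.419, 0.286, 1.577, -0, 1.279, -0.15], TCP at [0.201, -0.644, 0.231] pointing down, gripper open.
Joint ranges: [-2.77, 2.77], [-0.9, 2.22], [0.21, 2.48], [-1.53, 4.67], [0.24, 2.81], [-2.84, 2.84]. Speed limits (rad/s): [2.79, 2.79, 3.14, 3.14, 3.14, 3.14].

INTERFACE

Orientations are given as a unit quaternion [x, y, z, w].
In Python, from plant import ctrl gives the robot as it stands. The module is installed in compiled form; this text tells all that it offers.
- The arm moves only by the tool jog_arm, never from a script. Its argument "deltas" is a list of rows, each a list of 3 entries, a list of its own where there are three numbers: the turn, a rotation vector about the tool's x, y, z in rad, then the shift along the tool's x, y, z in m, then the opening, from 0 (shut) to 1 (fully open). In form: [[[wx, wy, wz], [dx, dy, dz], gripper], ...]. A call has 1 to 10 rows; each row is the pose to reach, as a shift and turn from the pose measured when the call began, along the tool's axes at that moment; what a row does not reach only later rows make up. A row lasts 1/12 s, in which the tool goes at most 41.7 mm and 7.16 degrees, less where a joint would pass 70% of its speed; a pose out of reach is approached as far as the arm can. A call with a gripper value outside its range is refused whole. The fingers move at their own pace and stop on an object; "force" is the grip in N (left out, the last holds). Time passes only in rows, so rows that repeat a pose let the fingers close. It gives the time, the measured TCP pose, the force and the opening at its end, in the units of the state.
- ctrl.get_state(): the state, without advancing time (a new reading comes with each control period).
- ctrl.read_camera(name): name is "scene" or "top" or "wrist"; returns a dict with "pixels" (400x640x3 uint8, blue, green, red), "range_z" (400x640 float32, m along the optical axis (not along the pixel's ray), 0 where there is no reading), "fx", "fy", "cx", "cy" (pixels), "T" (4x4, takes a point from camera to world coordinates); the wrist camera has in their place "mount" (4x4, takes a point from camera to tool coordinates, whose origin is the TCP and whose axes are the tool frame's). Camera axes: x right, y up, looking along -z (the intrinsics and any distortion apply to the point x, -y, -z); pixel columns grow to the right and rows downward; lengths in m; the calibration is good to about 2 mm. A picture is of the moment at which its call begins: read the wrist's pose just before it.
- ctrl.sign_off(): hands the job in, once; it reports no verdict.
The state is a dict: "time": time; "qpos": joint angles; "dq": joint speeds; "joint_efforts": joint torques, N m; "eef_pos": TCP position; "tcp_rot": TCP orientation; "contact_force": force on the tool from outside, world axes, zero at the start; "wrist_torque": the same for the moment, N m; "opening": opening from 0.0 (shut) to 1.0 (fully open).
Only numpy, scipy, OpenCV 4.12 (cv2) and the standard library are available. Lean on these libraries where they do the work, as an engineer would, in place of code of your own. Each camera call takes 0.05 s, during which the arm holds its last target.

TASK

For the daily check of the balance, take the larger weight out of the open case, park it in the sloping vee rest with its knob uphill and let go, so that you can change from a grip from above to a tilted side grip. Then stand it upright on its flat base in the middle of the balance pan, under the roof of the clear draught hood. Set it down gently so that the sprung pan is never pushed down to its stop, do not knock the hood, and leave the smaller weight, the jar and the brush where they are.

Things in the scene. Friction and masses are not known exactly. Their poses are not given: they have to be found in the camera images.
- weight_mid (a point): larger check weight, polished steel, 0.5 kg: cylinder 38 mm dia. x 50 mm, then a 19 mm neck and a knob 27 mm dia. x 14 mm; 72 mm from flat base to knob top. Point on its axis half-way along, 36 mm from the base, on the smooth cylinder 14 mm below its shoulder; x axis runs from base to knob. Starts lying level in either one of the case's two cradles.
- small_weight_mid (a point): the smaller weight, 0.2 kg, same shape and steel: 28 mm in diameter, 54 mm long, lying in the other cradle; to be left there. Point on its axis half-way along, 27 mm from the base; x axis from base to knob.
- case: open case, 166 (x) x 216 (y) mm, walls 42 mm high, floor 7 mm; origin under its centre on the bench. Two vee cradles 26 mm wide along x, at y +-37.5 mm; fingers fit down both sides of weight and cradle. Larger weight's axis 36 mm above bench; knobs point to +x. Lid stands open on the +x wall, leaning 17 deg outward, top 166 mm high: room for an upright gripper, not one leaning over the knobs.
- rest: fixed sloping vee rest, aluminium on a steel base 120 (x) x 62 (y) x 10 mm; origin under the base centre on the bench. A shallow vee 78 mm long, only 26 mm wide (fingers can straddle it) climbs at 45 deg towards +x; a foot plate square to it at the lower end catches the weight's base. A weight laid in it leans at 45 deg, knob up towards +x, and stays when let go.
- rest_seat (a point): where the larger weight's half-way point lies when it is in the vee with its base against the foot plate: 22 mm to the -x side of the rest's origin, 75 mm above the bench. Axes parallel to the rest's: x horizontal, the uphill direction; z up.
- pan_middle (a point): centre of the top of the unloaded balance pan, 80 mm above the bench, inside a scribed ring 60 mm across. x points horizontally from the hood's open front to its back wall, z up. The pan is a steel disc 120 mm in diameter, 4 mm thick; balance housing in front of it is lower than the pan.
- pan (a joint): how far the sprung pan is pressed down, m: 0 empty, about 0.002 under the larger weight (0.4 mm per newton), overload stop at 0.006.
- hood: clear draught hood, 4 mm panes, round the balance; origin on the bench below the pan centre, axes as pan_middle. Inside width 252 mm. Flat roof 228-232 mm above the bench from x = -10 mm back to the rear wall at x = 130 mm. Open front: side panes slope from the roof's front edge to 30 mm high at x = -165 mm. Only a gripper leaning 30-45 deg back to the front can hold the weight at the pan centre.
- jar: closed amber sample jar, 60 mm in diameter, 85 mm high, standing on the bench beyond the rest; origin at its underside. Not part of the job.
- brush_grip (a point): handle of a small bench brush, 150 mm long, lying on the bench in front of the rest, near the robot. Not part of the job.
Things that resemble listed ones, but are neither listed nor needed, are in the scene too. Leave any green look-alike of the part that bears weight_mid alone. Of the things shaped like the rest, the aluminium one is meant.

How it is judged:
On the way:
1. the larger weight lies parked in the vee of the sloping rest, knob uphill, and the gripper has let go of it (distance between weight_mid and rest_seat below 0.025 m and angle between weight_mid's own x axis and vertical between 0.62 and 0.95 rad and contact force between weight and rest above 1 N and contact force between the fingers and weight below 0.1 N and linear speed of weight below 0.02 m/s), for 0.2 s.
At the end, for the whole second after the job is handed in: The larger weight stands upright (within 3.5 degrees, knob up) on the balance pan, its axis within 12 mm of the pan's centre, its load carried by the pan alone, at rest and let go (angle between weight_mid's own x axis and vertical below 0.06 rad and horizontal distance between weight_mid and pan_middle below 0.012 m and contact force between weight and pan above 3 N and linear speed of weight below 0.01 m/s and value of joint pan below 0.0035 m and contact force between the fingers and weight below 0.1 N); the robot touches nothing.
It fails at once if the pan is pushed down to its overload stop (more than 5.5 mm) (value of joint pan above 0.0055 m).
It fails at once if the draught hood is knocked (more than 10 N) (contact force between hood and anything else above 10 N).
It fails at once if the smaller weight is moved more than 15 mm (distance of small_weight_mid from where it was at the start of the episode above 0.015 m).
It fails at once if the jar or the brush is moved more than 30 mm (distance of any of jar, brush_grip from where it was at the start of the episode above 0.03 m).
It also fails if it takes over 58 s, if anything falls off the work surface, if the arm or the gripper's body presses on something with over 40 N, if the wrist force passes 120 N, or if a joint passes its speed limit or range.

## Working session

There is one attempt and no reset: what is moved stays moved. The work goes in short steps, Python scripts to look and compute and a tool call to move; the robot and the scene stay as the last step left them, time stands still between calls to the robot, and variables do not carry over. Pictures are saved under pics/ and viewed, and the job is handed in when it is done.

Besides the shell and the picture viewer there is one more tool, called after "Request:" by a JSON object that holds its "method" and its "body", one argument or row to a line. jog_arm: Moves the arm, as the interface text tells. Its arguments: {"type":"object","properties":{"deltas":{"type":"array","items":{"type":"array"}},"force":{"type":"number"}},"required":["deltas"]}

```bash
mkdir -p pics; cat > h.py <<'E'
import numpy as np, cv2
from plant import ctrl
from scipy.spatial.transform import Rotation as R
def shot(name,fn=None):
    s=ctrl.get_state(); c=ctrl.read_camera(name)
    if name=='wrist':
        T=np.eye(4);T[:3,:3]=R.from_quat(s['tcp_rot']).as_matrix();T[:3,3]=s['eef_pos']
        c['T']=T@np.array(c['mount'])
    c['T']=np.array(c['T'])
    if fn: cv2.imwrite('pics/'+fn,c['pixels'])
    np.save('pics/%s.npy'%name,c,allow_pickle=True)
    return c
def load(name): return np.load('pics/%s.npy'%name,allow_pickle=True).item()
def ray(c,u,v):
    d=np.array([(u-c['cx'])/c['fx'],-(v-c['cy'])/c['fy'],-1.])
    return c['T'][:3,3], c['T'][:3,:3]@d
def onz(c,u,v,z):
    o,d=ray(c,u,v); return o+d*(z-o[2])/d[2]
def dep(c,u,v):
    o,d=ray(c,u,v); return o+d*c['range_z'][int(v),int(u)]
def cloud(c):
    v,u=np.mgrid[0:400,0:640]; z=c['range_z']
    p=np.stack([(u-c['cx'])/c['fx']*z,-(v-c['cy'])/c['fy']*z,-z],-1)
    return p@c['T'][:3,:3].T+c['T'][:3,3]
E
python3 - <<'E'
from h import *
print(ctrl.get_state())
for n in['scene','top','wrist']:
    c=shot(n,n+'0.png'); print(n,{k:v for k,v in c.items() if k not in('pixels','range_z')})
E
```

```text
{'time': 0.0, 'qpos': array([-1.41901729e+00,  2.87224080e-01,  1.57816595e+00,  9.44279217e-06,
        1.27858933e+00, -1.49952563e-01]), 'dq': array([-0.00088827,  0.00102139, -0.00081882, -0.00241384, -0.00029355,
        0.00058669]), 'joint_efforts': array([-3.83937195e-04, -4.05982590e+01, -2.92626143e+01, -1.67430180e-04,
        5.88153605e-03,  7.47576252e-06]), 'eef_pos': array([ 0.20055411, -0.64383714,  0.2299142 ]), 'tcp_rot': array([-0.10627056,  0.69991846, -0.6982308 ,  0.10627541]), 'contact_force': array([-0.51586957,  0.53800162, -0.42423279]), 'wrist_torque': array([ 0.02596092, -0.05173687, -0.01318428]), 'opening': 0.9970407249130948}
scene {'fx': 366.5936251518321, 'fy': 366.5936251518321, 'cx': 321.0191741711278, 'cy': 200.16189157623256, 'T': array([[ 0.64812956, -0.57068444,  0.50422946,  1.01953482],
       [ 0.76152556,  0.48341567, -0.4317269 , -0.35974318],
       [ 0.0026274 ,  0.66379859,  0.74790677,  0.76488961],
       [ 0.        ,  0.        ,  0.        ,  1.        ]])}
top {'fx': 406.6536742009254, 'fy': 406.6536742009254, 'cx': 315.3533167176
[... 292 characters left out ...]
x': 331.3354609991993, 'fy': 331.3354609991993, 'cx': 317.6559431440429, 'cy': 200.31551623249985, 'mount': array([[ 1.19116368e-04, -9.65306814e-01, -2.61118249e-01,
        -6.62348268e-02],
       [-5.33877278e-04,  2.61118152e-01, -9.65306700e-01,
        -1.41999924e-01],
       [ 9.99999850e-01,  2.54388929e-04, -4.84251928e-04,
         2.22783408e-04],
       [ 0.00000000e+00,  0.00000000e+00,  0.00000000e+00,
         1.00000000e+00]]), 'T': array([[ 0.29712344,  0.9216705 ,  0.24948175,  0.26391076],
       [-0.95483766,  0.287252  ,  0.07596932, -0.62471214],
       [-0.00164545, -0.26078684,  0.96539501,  0.37207295],
       [ 0.        ,  0.        ,  0.        ,  1.        ]])}
```

View pics/scene0.png

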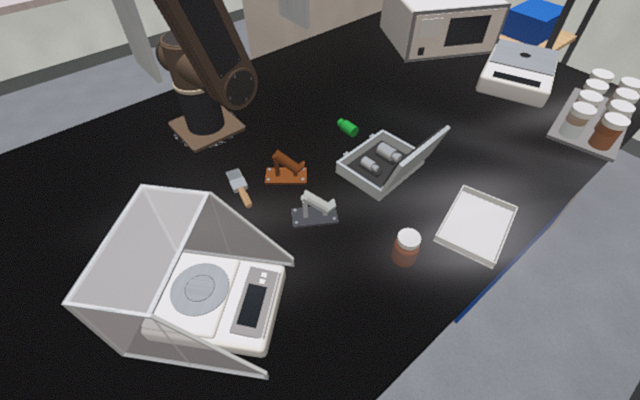

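View pics/top0.png

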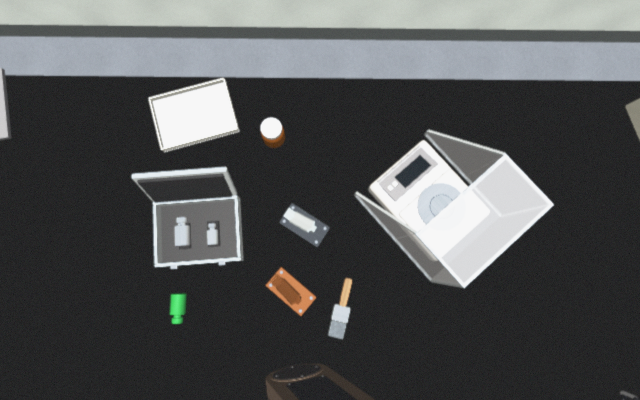

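View pics/wrist0.png

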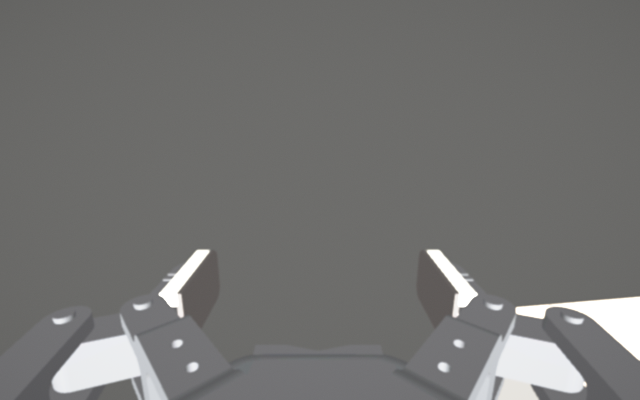

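Pictures: top view shows the case at (197,230), with the larger weight at (181,232) and the smaller at (212,234). A green look-alike lies at (178,307). The aluminium rest is at (304,224), the copper one at (290,290). The pan is at (441,205), the jar at (272,132) and the brush at (342,308). Could be taken for the target: silver weight (181,232), silver weight (212,234), green (178,307). I choose (181,232) because it is steel and the larger of the two. Close crops next.

```bash
python3 - <<'E'
from h import *
c=load('top');s=load('scene')
a=cv2.resize(c['pixels'][155:275,130:250],(400,400),interpolation=2)
b=cv2.resize(c['pixels'][185:265,264:344],(400,400),interpolation=2)
cv2.imwrite('pics/crop1.png',np.hstack([a,b]))
a=cv2.resize(s['pixels'][120:210,330:450],(400,300),interpolation=2)
b=cv2.resize(s['pixels'][180:240,280:360],(400,300),interpolation=2)
cv2.imwrite('pics/crop2.png',np.hstack([a,b]))
b=cv2.resize(c['pixels'][120:295,345:560],(737,600),interpolation=2)
cv2.imwrite('pics/crop3.png',b)
E
```

```text
(no output)
```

View pics/crop1.png

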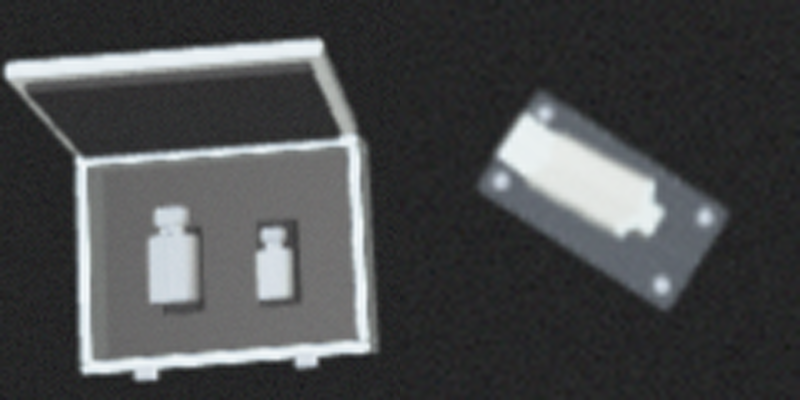

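View pics/crop2.png

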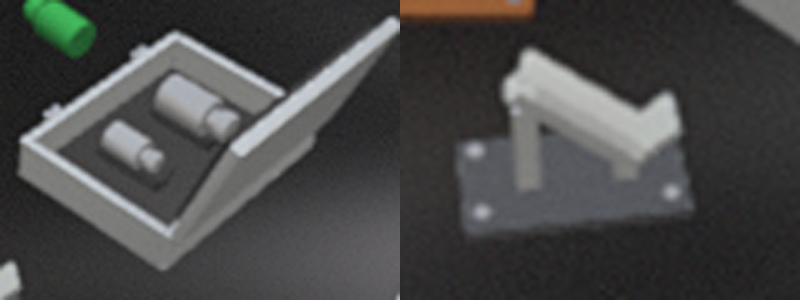

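View pics/crop3.png

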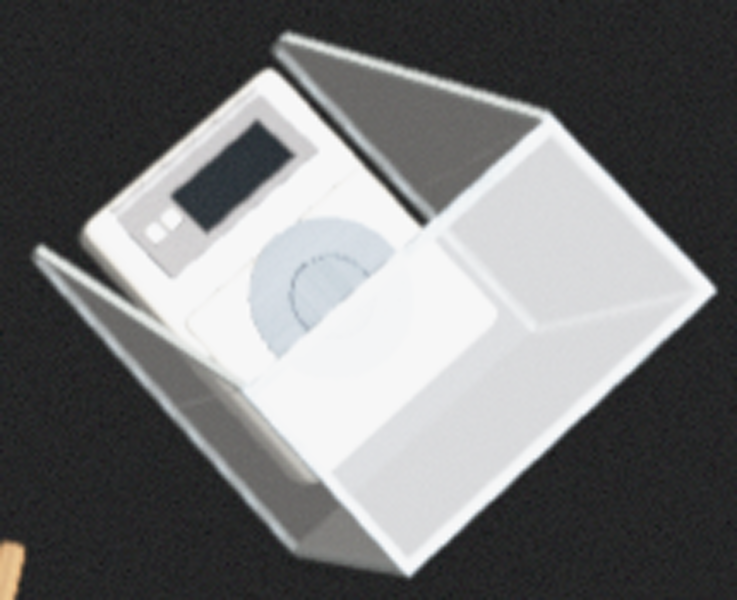

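Crops confirm it. The larger silver weight is on the left (crop 172,255), knob toward the lid. The rest's foot plate is at its upper-left end, so uphill runs to the lower right in the top view. The hood is open to the upper left. Now I'll measure.

```bash
python3 - <<'E'
from h import *
c=load('top');P=cloud(c);px=c['pixels'].astype(int)
print('bench z',np.median(P[300:390,0:120,2]), R.from_quat(ctrl.get_state()['tcp_rot']).as_matrix().round(3))
hsv=cv2.cvtColor(c['pixels'],cv2.COLOR_BGR2HSV)
# weights: inside case, z>0.02
def fit(u0,u1,v0,v1,zl,zh,vmin,zp=None):
    m=np.zeros((400,640),bool);m[v0:v1,u0:u1]=1
    m&=(P[...,2]>zl)&(P[...,2]<zh)&(hsv[...,2]>vmin)
    return m
for nm,b,zax in(('big',(168,196,205,256),.036),('small',(202,224,215,252),.036)):
    m=fit(*b,.015,.07,120)
    q=P[m]; 
    vv,uu=np.nonzero(m)
    w=np.array([onz(c,u,v,zax+0.008)[:2] for u,v in zip(uu,vv)])
    r=cv2.minAreaRect((w*1000).astype(np.float32)); print(nm,m.sum(),q[:,2].max(),r, uu.min(),uu.max(),vv.min(),vv.max(),'pca',np.linalg.svd(w-w.mean(0),full_matrices=False)[2][0])
# rest base: z 0.003..0.018
m=np.zeros((400,640),bool);m[190:260,268:340]=1
mm=m&(P[...,2]>.004)
w=P[mm]; print('rest n',mm.sum(), 'zmax',w[:,2].max())
lo=w[(w[:,2]<.016)]
print('rest base rect',cv2.minAreaRect((lo[:,:2]*1000).astype(np.float32)))
# image-based: brightness mask, cast at z=.01
g=hsv[...,2]; print('bg',np.median(g[300:390,0:120]),'base',g[232,312],g[240,318])
vv,uu=np.nonzero(m&(g>60))
w=np.array([onz(c,u,v,.010)[:2]*1000 for u,v in zip(uu,vv)],np.float32); print('rest img rect',cv2.minAreaRect(w))
for u,v in((441,205),(427,205),(430,195)): print(dep(c,u,v))
E
```

```text
bench z -0.0004146882933766527 [[-0.955 -0.     0.297]
 [-0.297  0.002 -0.955]
 [-0.    -1.    -0.002]]
big 370 0.05900362360344169 ((514.1975708007812, 335.60528564453125), (72.26293182373047, 36.19650650024414), 6.596759796142578) 174 189 217 246 pca [-0.99748544 -0.0708717 ]
small 213 0.04690846377311475 ((508.7309265136719, 258.06488037109375), (53.49150085449219, 25.200027465820312), 2.216996431350708) 207 217 223 244 pca [-0.99686132 -0.07916762]
rest n 1149 zmax 1.0732213557791666
rest base rect ((538.4423828125, 27.113685607910156), (179.59249877929688, 183.2414093017578), 0.38737913966178894)
bg 39.0 base 128 115
rest img rect ((536.4218139648438, 27.432701110839844), (123.91569519042969, 64.34302520751953), 57.47561264038086)
[ 0.57986027 -0.31230255  0.08110534]
[ 0.57970617 -0.27780068  0.08060837]
[ 0.60485915 -0.28624778  0.08001869]
```

```bash
python3 - <<'E'
from h import *
for n,b in(('top',(410,470,175,240)),('scene',(160,240,250,325))):
    c=load(n);a=c['pixels'];u0,u1,v0,v1=b
    cr=a[v0:v1,u0:u1]; cv2.imwrite('pics/pan_%s.png'%n,cv2.resize(cr,None,fx=8,fy=8,interpolation=2))
    print(n,[(u,v,a[v,u].tolist()) for u,v in ((430,200),(441,205),(450,215),(440,190),(400,200),(420,225))] if n=='top' else [(u,v,a[v,u].tolist()) for u,v in((198,290),(180,290),(215,290),(198,268),(225,310),(160,300))])
    P=cloud(c); print(np.median(P[v0:v1,u0:u1,2]))
E
```

```text
top [(430, 200, [218, 210, 200]), (441, 205, [225, 218, 209]), (450, 215, [245, 243, 242]), (440, 190, [229, 223, 217]), (400, 200, [247, 247, 247]), (420, 225, [247, 247, 247])]
0.08119967594745015
scene [(198, 290, [181, 174, 169]), (180, 290, [188, 181, 177]), (215, 290, [190, 183, 179]), (198, 268, [187, 181, 177]), (225, 310, [234, 231, 233]), (160, 300, [212, 210, 212])]
0.07818906110849322
```

View pics/pan_top.png

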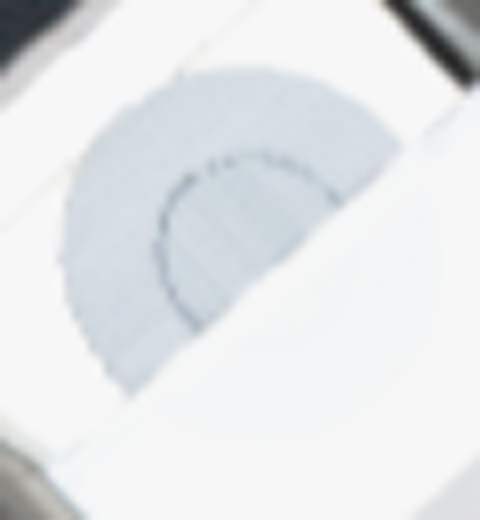

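View pics/pan_scene.png

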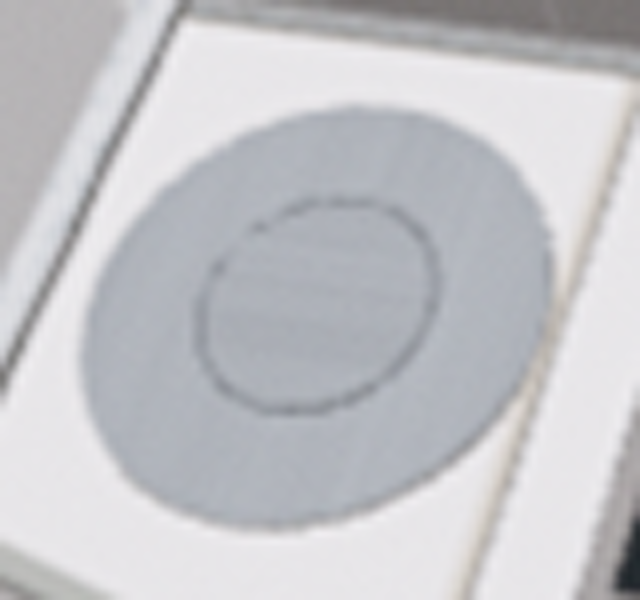

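The top view shows half the pan outside the roof; its centre is near (442,207). The scene view shows the whole disc, with the ring centre near (200,288).

```bash
python3 - <<'E'
from h import *
from scipy.optimize import least_squares
c=load('scene');a=c['pixels'].astype(int)
m=((a[...,0]-a[...,2])>7)&(a[...,2]<200)&(a[...,2]>150); mm=np.zeros_like(m);mm[255:320,165:235]=m[255:320,165:235]
mm=cv2.morphologyEx(mm.astype(np.uint8),cv2.MORPH_CLOSE,np.ones((3,3)))
cs,_=cv2.findContours(mm,cv2.RETR_EXTERNAL,cv2.CHAIN_APPROX_NONE);k=max(cs,key=cv2.contourArea)[:,0]
def circ(w,r=None):
    f=lambda p:np.hypot(*(w-p[:2]).T)-(p[2])
    s=least_squares(f,[*w.mean(0),.06],loss='soft_l1',f_scale=.001);return s.x
w=np.array([onz(c,u,v,.08)[:2] for u,v in k]);print('scene',circ(w))
c=load('top');a=c['pixels'].astype(int)
m=((a[...,0]-a[...,2])>9); mm=np.zeros_like(m);mm[175:240,410:470]=m[175:240,410:470]
mm=cv2.morphologyEx(mm.astype(np.uint8),cv2.MORPH_OPEN,np.ones((3,3)))
cs,_=cv2.findContours(mm,cv2.RETR_EXTERNAL,cv2.CHAIN_APPROX_NONE);k=max(cs,key=cv2.contourArea)[:,0]
# keep points on arc: away from the roof edge line
e0=np.array([460.5,193.]);e1=np.array([426.,224.]);n=np.array([-(e1-e0)[1],(e1-e0)[0]]);n/=np.linalg.norm(n)
d=(k-e0)@n; s=np.sign(((435,195)-e0)@n); k=k[d*s>2.5]
w=np.array([onz(c,u,v,.08)[:2] for u,v in k]);print('top',len(k),circ(w))
# roof corners approx (crop3 scale 3.43): front-left etc
f=lambda x,y:(345+x/3.428,120+y/3.428)
pts={'FR':(548,112),'BR':(714,290),'BL':(408,574),'FL':(243,388)}
W={k:onz(c,*f(*p),.232)[:2] for k,p in pts.items()}
print(W)
yaw=lambda v:np.degrees(np.arctan2(v[1],v[0]))
print(yaw(W['BR']-W['FR']),yaw(W['BL']-W['FL']),yaw(W['FR']-W['FL'])+180+0, np.linalg.norm(W['FR']-W['FL']),np.linalg.norm(W['BR']-W['FR']))
# display housing edges
q=[onz(c,*f(*p),.06)[:2] for p in((82,225),(265,70))];print('housing front',yaw(q[1]-q[0]))
# big weight
for nm,u0,u1,v0,v1 in(('big',168,196,205,256),('small',202,224,215,252)):
    P=cloud(c);hsv=cv2.cvtColor(c['pixels'],cv2.COLOR_BGR2HSV)
    m=np.zeros((400,640),bool);m[v0:v1,u0:u1]=1;m&=(P[...,2]>.015)&(P[...,2]<.07)&(hsv[...,2]>120)
    vv,uu=np.nonzero(m);w=np.array([onz(c,u,v,.036)[:2] for u,v in zip(uu,vv)],np.float32)
    print(nm,cv2.minAreaRect(w*1000))
E
```

```text
scene [ 0.579313   -0.31161829  0.0576005 ]
top 66 [ 0.57653839 -0.31308388  0.05750757]
{'FR': array([ 0.67275699, -0.40486782]), 'BR': array([ 0.56150372, -0.50023394]), 'BL': array([ 0.38998564, -0.30455243]), 'FL': array([ 0.499856  , -0.20954185])}
-139.39687328638723 -139.1483327739108 131.5149980374571 0.26085817666723515 0.14653322604314606
housing front -49.41108628885978
big ((514.746337890625, 338.1695861816406), (72.82462310791016, 36.47784423828125), 6.596790313720703)
small ((509.23724365234375, 260.0264587402344), (53.90729522705078, 25.395877838134766), 2.2169907093048096)
```

```bash
cat >> h.py <<'E'
def pose(zyaw,lean=0.,hyaw=None):
    """tool rotation: approach y down tilted by lean (rad) towards horizontal yaw hyaw; z horizontal with zyaw (deg)."""
    zy=np.radians(zyaw); z=np.array([np.cos(zy),np.sin(zy),0])
    # horizontal dir perpendicular to z; approach h
    h=np.array([-z[1],z[0],0]) if hyaw is None else None
    if hyaw is not None:
        hy=np.radians(hyaw);h=np.array([np.cos(hy),np.sin(hy),0])
    y=np.sin(lean)*h-np.cos(lean)*np.array([0,0,1.]); x=np.cross(y,z)
    return np.stack([x,y,z],1)
def goto(p,Rt,grasp=False):
    s=ctrl.get_state(); R0=R.from_quat(s['tcp_rot']).as_matrix(); p=np.array(p,float)
    if grasp: p=p+Rt[:,1]*.019
    rv=R.from_matrix(R0.T@Rt).as_rotvec(); d=R0.T@(p-s['eef_pos'])
    print('t=%.2f'%s['time'],'tcp',np.round(s['eef_pos'],4),'q',np.round(s['qpos'],3),'F',np.round(s['contact_force'],1),'open',round(s['opening'],3))
    print(' turn',np.round(rv,3).tolist(),'ang',round(np.degrees(np.linalg.norm(rv)),1),'shift',np.round(d,4).tolist(),'len',round(np.linalg.norm(d),3))
E
python3 - <<'E'
from h import *
goto([.42,-.40,.45],pose(-10))
E
```

```text
t=0.15 tcp [ 0.2006 -0.644   0.2302] q [-1.419  0.287  1.578  0.     1.279 -0.15 ] F [ 0.4  0.6 -0.1] open 0.997
 turn [0.001, -1.094, -0.001] ang 62.7 shift [-0.2821, -0.2194, -0.1681] len 0.395
```

Request:
{"method": "jog_arm", "body": {
  "deltas": [
    [[0,-0.12,0],[0,-0.04,0],0.8],
    [[0,-0.24,0],[0,-0.08,0],0.8],
    [[0,-0.36,0],[-0.03,-0.11,-0.02],0.8],
    [[0,-0.48,0],[-0.06,-0.14,-0.035],0.8],
    [[0,-0.6,0],[-0.09,-0.17,-0.055],0.8],
    [[0,-0.72,0],[-0.12,-0.19,-0.07],0.8],
    [[0,-0.84,0],[-0.15,-0.22,-0.09],0.8],
    [[0,-0.95,0],[-0.19,-0.22,-0.11],0.8],
    [[0,-1.05,0],[-0.22,-0.22,-0.13],0.8],
    [[0,-1.09,0],[-0.25,-0.22,-0.15],0.8]
  ]
}}

```text
time: 0.98
eef_pos: [0.3926, -0.4294, 0.4518]
tcp_rot: [0.454, -0.542, 0.542, -0.455]
contact_force: [0.4, -1.3, 0.0]
opening: 0.799
```

```bash
python3 - <<'E'
from h import *
goto([.56,0.0,.42],pose(50))
E
```

```text
t=0.98 tcp [ 0.3926 -0.4294  0.4518] q [-1.005e+00  1.000e-03  1.503e+00  1.000e-03  1.637e+00 -8.290e-01] F [ 0.4 -1.3  0. ] open 0.799
 turn [-0.001, -1.048, 0.0] ang 60.1 shift [-0.452, 0.032, 0.0898] len 0.462
```

Request:
{"method": "jog_arm", "body": {
  "deltas": [
    [[0,-0.12,0],[-0.04,0,0.008],0.8],
    [[0,-0.24,0],[-0.08,0,0.016],0.8],
    [[0,-0.36,0],[-0.12,0,0.024],0.8],
    [[0,-0.48,0],[-0.16,0.005,0.032],0.8],
    [[0,-0.6,0],[-0.2,0.01,0.04],0.8],
    [[0,-0.72,0],[-0.24,0.015,0.05],0.8],
    [[0,-0.84,0],[-0.28,0.02,0.06],0.8],
    [[0,-0.95,0],[-0.32,0.025,0.07],0.8],
    [[0,-1.02,0],[-0.36,0.03,0.08],0.8],
    [[0,-1.05,0],[-0.4,0.03,0.085],0.8]
  ]
}}

```text
time: 1.82
eef_pos: [0.5464, -0.0483, 0.42]
tcp_rot: [-0.665, 0.241, -0.24, 0.665]
contact_force: [0.4, -0.7, 0.3]
opening: 0.804
```

```bash
python3 - <<'E'
from h import *
goto([.48,0.338,.30],pose(94.1))
E
```

```text
t=1.82 tcp [ 0.5464 -0.0483  0.42  ] q [-0.273 -0.075  1.632  0.     1.586 -1.151] F [ 0.4 -0.7  0.3] open 0.804
 turn [-0.0, -0.765, -0.001] ang 43.8 shift [-0.2978, 0.1204, 0.2547] len 0.41
```

Request:
{"method": "jog_arm", "body": {
  "deltas": [
    [[0,-0.12,0],[-0.03,0,0.025],0.8],
    [[0,-0.24,0],[-0.06,0,0.05],0.8],
    [[0,-0.36,0],[-0.09,0.01,0.075],0.8],
    [[0,-0.48,0],[-0.12,0.02,0.1],0.8],
    [[0,-0.6,0],[-0.15,0.03,0.125],0.8],
    [[0,-0.72,0],[-0.18,0.05,0.15],0.8],
    [[0,-0.765,0],[-0.21,0.07,0.18],0.8],
    [[0,-0.765,0],[-0.24,0.09,0.205],0.8],
    [[0,-0.765,0],[-0.27,0.105,0.23],0.8],
    [[0,-0.765,0],[-0.298,0.12,0.255],0.8]
  ]
}}

```text
time: 2.65
eef_pos: [0.4801, 0.3322, 0.3022]
tcp_rot: [-0.707, -0.025, 0.026, 0.707]
contact_force: [0.6, -0.7, 0.1]
opening: 0.802
```

```bash
python3 - <<'E'
from h import *
goto([.515,0.338,.10],pose(94.1))
c=shot('wrist','w1.png')
E
```

```text
t=2.65 tcp [0.4801 0.3322 0.3022] q [ 4.310e-01  4.000e-02  1.726e+00  1.000e-03  1.377e+00 -1.212e+00] F [ 0.6 -0.7  0.1] open 0.802
 turn [-0.0, 0.0, -0.002] ang 0.1 shift [0.0357, 0.2021, 0.0032] len 0.205
```

View pics/w1.png

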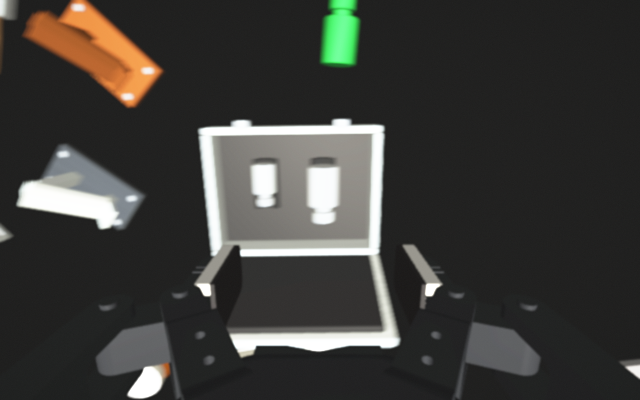

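The wrist view shows the larger weight at (323,190), knob downward toward the lid, and the smaller one at (264,183). Refining the position.

```bash
python3 - <<'E'
from h import *
c=load('wrist');g=cv2.cvtColor(c['pixels'],cv2.COLOR_BGR2GRAY)
for nm,(u0,u1,v0,v1) in(('big',(298,350,145,235)),('small',(245,283,148,215))):
    m=np.zeros_like(g);m[v0:v1,u0:u1]=(g[v0:v1,u0:u1]>150)
    n,l,st,_=cv2.connectedComponentsWithStats(m);i=1+np.argmax(st[1:,4]);vv,uu=np.nonzero(l==i)
    w=np.array([onz(c,u,v,.036)[:2] for u,v in zip(uu,vv)],np.float32);print(nm,st[i],cv2.minAreaRect(w*1000))
    print(np.median(cloud(c)[l==i],0))
# case rim outer corners approx by mask at z=.042
for nm,p in(('FL',(383,127)),('FR',(200,130))):print(nm,onz(c,*p,.042))
q0=onz(c,383,127,.042);q1=onz(c,200,130,.042);print(np.degrees(np.arctan2(*(q0-q1)[:2][::-1]))-90)
E
```

```text
big [ 305  166   37   59 1865] ((517.5032348632812, 341.3074035644531), (75.97945404052734, 45.00265884399414), 4.109002113342285)
[0.51066926 0.34082233 0.04814368]
small [ 250  164   27   44 1014] ((509.95404052734375, 265.0672912597656), (55.915679931640625, 32.59027099609375), 2.2454679012298584)
[0.50588881 0.266348   0.03869026]
FL [0.42708493 0.40585319 0.042     ]
FR [0.44614164 0.1891826  0.042     ]
5.0263696973757135
```

```bash
python3 - <<'E'
from h import *
goto([.516,0.340,.017],pose(94.5))
E
```

```text
t=2.70 tcp [0.477  0.3373 0.2979] q [ 0.439  0.046  1.728  0.007  1.375 -1.209] F [-2.7  0.7 -2.1] open 0.801
 turn [-0.004, -0.002, -0.009] ang 0.6 shift [0.0416, 0.2805, -0.0014] len 0.284
```

Request:
{"method": "jog_arm", "body": {
  "deltas": [
    [[0,0,-0.005],[0.012,0.04,0],0.75],
    [[0,0,-0.009],[0.012,0.08,0],0.75],
    [[0,0,-0.009],[0.012,0.11,0],0.75],
    [[0,0,-0.009],[0.012,0.12,0],0.75],
    [[0,0,-0.009],[0.012,0.12,0],0.75],
    [[0,0,-0.009],[0.012,0.12,0],0.75]
  ]
}}

```text
time: 3.2
eef_pos: [0.4884, 0.3387, 0.1787]
tcp_rot: [-0.705, -0.027, 0.027, 0.708]
contact_force: [-0.1, -0.3, 0.8]
opening: 0.754
```

```bash
python3 - <<'E'
from h import *
c=shot('wrist','w2.png')
goto([.516,0.340,.017],pose(94.5))
E
```

```text
t=3.25 tcp [0.4894 0.3391 0.1805] q [ 0.434  0.156  1.827  0.004  1.153 -1.214] F [-0.4 -0.5  0.3] open 0.747
 turn [-0.005, -0.003, 0.004] ang 0.4 shift [0.026, 0.1636, -0.002] len 0.166
```

View pics/w2.png

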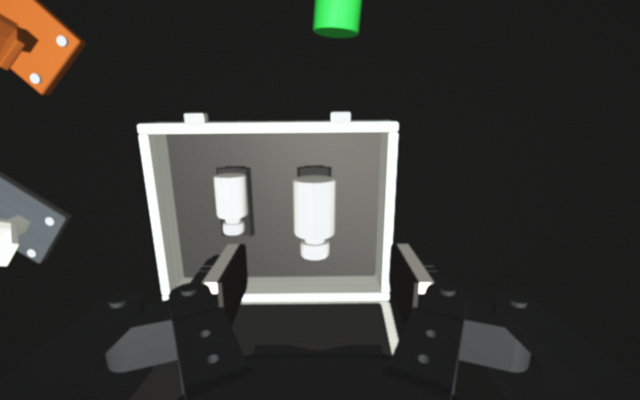

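The wrist view is sharp now. The larger weight spans u 293–335 and v 177–259, and the jaws are centred at about u 318.

```bash
python3 - <<'E'
from h import *
c=load('wrist')
g=cv2.cvtColor(c['pixels'],cv2.COLOR_BGR2GRAY)
for v in (185,200,215,228,240,250):
    r=g[v,285:345]; k=np.nonzero(r>165)[0]+285; print(v,k.min(),k.max(),onz(c,(k.min()+k.max())/2,v,.036).round(4))
for v in(177,259):print(onz(c,314.5,v,.036).round(4),onz(c,314.5,v,.045).round(4))
E
```

```text
185 293 334 [0.4862 0.3351 0.036 ]
200 294 334 [0.4998 0.3366 0.036 ]
215 294 334 [0.5138 0.3376 0.036 ]
228 294 334 [0.5261 0.3385 0.036 ]
240 304 324 [0.5378 0.3393 0.036 ]
250 301 328 [0.5477 0.3405 0.036 ]
[0.479  0.3355 0.036 ] [0.4772 0.3354 0.045 ]
[0.5567 0.3412 0.036 ] [0.5525 0.3409 0.045 ]
```

```bash
python3 - <<'E'
from h import *
goto([.515,0.338,.017],pose(94.6))
E
```

```text
t=3.25 tcp [0.4894 0.3391 0.1805] q [ 0.434  0.156  1.827  0.004  1.153 -1.214] F [-0.4 -0.5  0.3] open 0.747
 turn [-0.005, -0.004, 0.004] ang 0.4 shift [0.0248, 0.1636, -0.0039] len 0.165
```

Request:
{"method": "jog_arm", "body": {
  "deltas": [
    [[-0.005,-0.004,0.004],[0.015,0.03,-0.003],0.75],
    [[-0.005,-0.004,0.004],[0.025,0.06,-0.004],0.75],
    [[-0.005,-0.004,0.004],[0.025,0.09,-0.004],0.75],
    [[-0.005,-0.004,0.004],[0.025,0.12,-0.004],0.75],
    [[-0.005,-0.004,0.004],[0.025,0.145,-0.004],0.75],
    [[-0.005,-0.004,0.004],[0.025,0.16,-0.004],0.75],
    [[-0.005,-0.004,0.004],[0.025,0.163,-0.004],0.75],
    [[-0.005,-0.004,0.004],[0.025,0.163,-0.004],0.75]
  ]
}}

```text
time: 3.92
eef_pos: [0.5166, 0.3383, 0.0191]
tcp_rot: [-0.706, -0.029, 0.027, 0.707]
contact_force: [0.6, -0.5, 0.2]
opening: 0.748
```

```bash
python3 - <<'E'
from h import *
goto([.515,0.338,.017],pose(94.6))
E
```

```text
t=3.92 tcp [0.5166 0.3383 0.0191] q [ 0.416  0.413  1.841  0.     0.885 -1.235] F [ 0.6 -0.5  0.2] open 0.748
 turn [-0.001, -0.001, 0.002] ang 0.1 shift [-0.0016, 0.0021, -0.0002] len 0.003
```

Close on it with moderate force.

Request:
{"method": "jog_arm", "body": {
  "deltas": [
    [[0,0,0],[-0.001,0.001,0],0.5],
    [[0,0,0],[-0.001,0.001,0],0.3],
    [[0,0,0],[-0.001,0.001,0],0.2],
    [[0,0,0],[-0.001,0.001,0],0.2],
    [[0,0,0],[-0.001,0.001,0],0.2],
    [[0,0,0],[-0.001,0.001,0],0.2]
  ],
  "force": 60
}}

```text
time: 4.42
eef_pos: [0.5181, 0.3383, 0.0218]
tcp_rot: [-0.706, -0.031, 0.026, 0.707]
contact_force: [0.2, -2.1, 5.0]
opening: 0.426
```

Request:
{"method": "jog_arm", "body": {
  "deltas": [
    [[0,0,0],[0,0,0],0.2],
    [[0,0,0],[0,-0.015,0],0.2],
    [[0,0,0],[0,-0.04,0],0.2],
    [[0,0,0],[0,-0.07,0],0.2],
    [[0,0,0],[0,-0.1,0],0.2],
    [[0,0,0],[0,-0.14,0],0.2],
    [[0,0,0],[0,-0.18,0],0.2],
    [[0,0,0],[0,-0.22,0],0.2],
    [[0,0,0],[0,-0.23,0],0.2],
    [[0,0,0],[0,-0.23,0],0.2]
  ]
}}

```text
time: 5.25
eef_pos: [0.5182, 0.339, 0.2568]
tcp_rot: [-0.705, -0.034, 0.023, 0.708]
contact_force: [-0.6, 0.1, -4.0]
opening: 0.421
```

```bash
python3 - <<'E'
from h import *
goto([.55,0.10,.25],pose(30),grasp=True)
c=shot('wrist','w3.png'); shot('top','t3.png')
E
```

```text
t=5.25 tcp [0.5182 0.339  0.2568] q [ 0.416  0.137  1.704 -0.002  1.283 -1.235] F [-0.6  0.1 -4. ] open 0.421
 turn [-0.013, 1.128, 0.012] ang 64.6 shift [0.012, 0.025, -0.2409] len 0.242
```

View pics/w3.png

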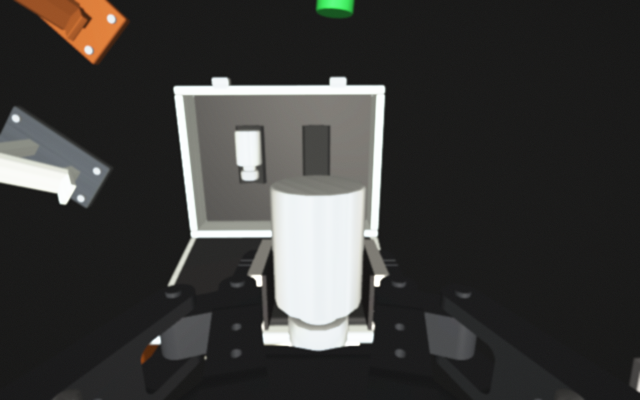

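The weight is held level between the pads (cylinder v 180–315). The cradle at (316,150) is empty and the small weight at (248,150) is undisturbed. Next, the weight's offset in the tool frame.

```bash
cat >> h.py <<'E'
def toolcloud(c):
    s=ctrl.get_state();T=np.eye(4);T[:3,:3]=R.from_quat(s['tcp_rot']).as_matrix();T[:3,3]=s['eef_pos']
    c=dict(c);c['T']=np.array(c['mount']);return cloud(c)
E
python3 - <<'E'
from h import *
c=load('wrist');P=toolcloud(c)
for v in range(172,350,8):
    print(v,P[v,318].round(4),P[v,300].round(4))
# base edge ray: intersect with tool y plane of the cylinder back/front
cc=dict(c);cc['T']=np.array(c['mount'])
o,d=ray(cc,318,180)
for y in(-.019,-.038,-.028): print(y,(o+d*(y-o[1])/d[1]).round(4))
E
```

```text
172 [0.0038 0.2426 0.    ] [ 0.0052  0.2503 -0.0215]
180 [-0.0378 -0.007  -0.0001] [-0.0378 -0.0067 -0.0076]
188 [-0.0379 -0.022  -0.0001] [-0.0377 -0.0215 -0.0068]
196 [-0.0373 -0.0319 -0.0001] [-0.0373 -0.0318 -0.0063]
204 [-0.0343 -0.0314 -0.0001] [-0.0343 -0.0313 -0.0063]
212 [-0.0314 -0.0313 -0.0001] [-0.0312 -0.0308 -0.0064]
220 [-0.0284 -0.0312 -0.0001] [-0.0283 -0.0308 -0.0065]
228 [-0.026  -0.0328 -0.0001] [-6.55e-02 -1.42e-01 -1.00e-04]
236 [-0.023  -0.0327 -0.0001] [-0.0228 -0.0323 -0.0065]
244 [-0.0196 -0.0318 -0.0001] [-0.0195 -0.0316 -0.0065]
252 [-0.0165 -0.0318 -0.0001] [-0.016  -0.0307 -0.0066]
260 [-0.0135 -0.0321 -0.0001] [-0.0125 -0.03   -0.0067]
268 [-0.0108 -0.033  -0.0001] [-0.0095 -0.0304 -0.0067]
276 [-6.55e-02 -1.42e-01 -1.00e-04] [-0.0067 -0.0312 -0.0067]
284 [-0.0038 -0.0319 -0.0001] [-0.003  -0.0304 -0.0068]
292 [-0.0004 -0.0318 -0.0001] [ 0.0002 -0.0307 -0.0069]
300 [ 0.0027 -0.0322 -0.0001] [ 0.0036 -0.0308 -0.0069]
308 [ 0.0055 -0.0331 -0.0001] [ 0.0072 -0.0305 -0.007 ]
316 [ 0.0094 -0.0324 -0.0001] [ 0.0103 -0.0311 -0.007 ]
324 [ 0.0195 -0.0231 -0.0001] [ 0.0206 -0.0217 -0.0076]
332 [ 0.0217 -0.0253 -0.0001] [ 0.0221 -0.0248 -0.0075]
340 [ 0.0237 -0.0276 -0.0001] [ 0.0267 -0.0239 -0.0076]
348 [ 0.0293 -0.0254 -0.0001] [-0.0104 -0.0743 -0.0044]
-0.019 [-0.0403 -0.019  -0.0001]
-0.038 [-0.0442 -0.038  -0.0001]
-0.028 [-0.0421 -0.028  -0.0001]
```

Request:
{"method": "jog_arm", "body": {
  "deltas": [
    [[0,0.12,0],[0,-0.01,-0.03],0.2],
    [[0,0.24,0],[0,-0.02,-0.06],0.2],
    [[0,0.36,0],[0.01,-0.03,-0.09],0.2],
    [[0,0.48,0],[0.02,-0.03,-0.12],0.2],
    [[0,0.6,0],[0.03,-0.03,-0.15],0.2],
    [[0,0.72,0],[0.03,-0.03,-0.18],0.2],
    [[0,0.84,0],[0.03,-0.03,-0.2],0.2],
    [[0,0.96,0],[0.03,-0.03,-0.22],0.2],
    [[0,1.08,0],[0.03,-0.03,-0.22],0.2],
    [[0,1.2,0],[0.03,-0.03,-0.22],0.2]
  ]
}}

```text
time: 6.18
eef_pos: [0.5609, 0.1191, 0.2737]
tcp_rot: [0.599, -0.379, 0.376, -0.597]
contact_force: [0.7, 1.2, -6.0]
opening: 0.422
```

```bash
python3 - <<'E'
from h import *
c=load('top');print('jar',dep(c,272,132)); print('small',)
Rt=pose(-32.5,np.pi/4,-122.5); seat=np.array([.548,.046,.075])
m=np.array([-.002,-.013,0])
print(Rt.round(2))
goto(seat+ .08*(-Rt[:,1])-Rt@m,Rt)
goto([.56,.12,.32],pose(-32.5))
E
```

```text
jar [0.76247775 0.10806075 0.08279562]
small
[[-0.38 -0.38  0.84]
 [-0.6  -0.6  -0.54]
 [ 0.71 -0.71  0.  ]]
t=6.18 tcp [0.5609 0.1191 0.2737] q [ 0.032  0.035  1.783 -0.     1.329 -0.41 ] F [ 0.7  1.2 -6. ] open 0.422
 turn [-0.391, 0.958, -0.716] ang 72.1 shift [0.0364, 0.1498, -0.0033] len 0.154
t=6.18 tcp [0.5609 0.1191 0.2737] q [ 0.032  0.035  1.783 -0.     1.329 -0.41 ] F [ 0.7  1.2 -6. ] open 0.422
 turn [0.005, 1.01, 0.001] ang 57.9 shift [-0.0013, -0.0463, -0.0006] len 0.046
```

Request:
{"method": "jog_arm", "body": {
  "deltas": [
    [[-0.039,0.096,-0.072],[0,-0.01,0],0.2],
    [[-0.078,0.192,-0.143],[0,-0.01,0],0.2],
    [[-0.117,0.287,-0.215],[0,-0.01,0],0.2],
    [[-0.156,0.383,-0.286],[0,0,0],0.2],
    [[-0.195,0.479,-0.358],[0,0.01,0],0.2],
    [[-0.235,0.575,-0.43],[0.01,0.02,0],0.2],
    [[-0.274,0.671,-0.501],[0.015,0.03,0],0.2],
    [[-0.313,0.766,-0.573],[0.02,0.04,0],0.2],
    [[-0.352,0.862,-0.644],[0.02,0.05,0],0.2],
    [[-0.391,0.958,-0.716],[0.02,0.06,0],0.2]
  ]
}}

```text
time: 7.02
eef_pos: [0.5673, 0.1012, 0.208]
tcp_rot: [0.555, -0.443, 0.699, -0.08]
contact_force: [-0.0, 0.3, -5.0]
opening: 0.422
```

```bash
python3 - <<'E'
from h import *
Rt=pose(-32.5,np.pi/4,-122.5); seat=np.array([.548,.046,.075])
m=np.array([-.002,-.013,0])
goto(seat+ .06*(-Rt[:,1])-Rt@m,Rt)
shot('scene','s4.png');shot('wrist','w4.png');shot('top','t4.png')
E
```

```text
t=7.02 tcp [0.5673 0.1012 0.208 ] q [ 0.217  0.438  1.561 -0.53   1.731  0.849] F [-0.   0.3 -5. ] open 0.422
 turn [0.001, 0.012, -0.002] ang 0.7 shift [-0.0514, 0.0874, 0.014] len 0.102
```

View pics/s4.png

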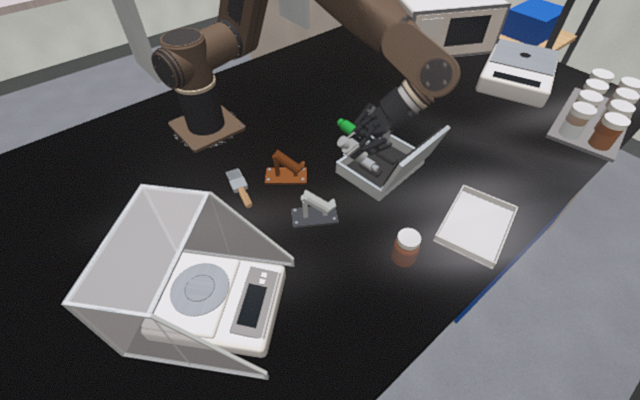

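View pics/w4.png

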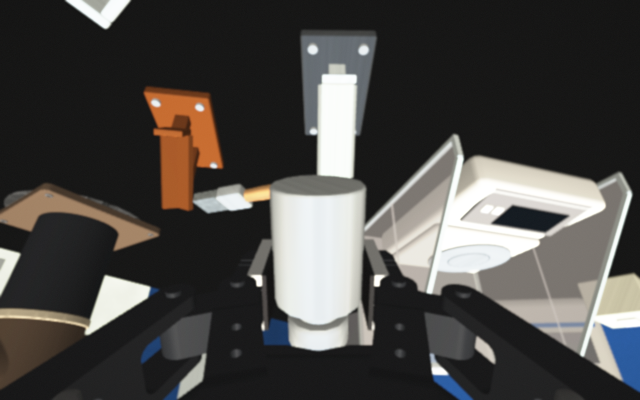

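The tilt is reached. The wrist view shows the vee strip at u 318–356, v 85–178, with the foot plate at (339,78), parallel to the weight. Checking the rest pose from this view.

```bash
python3 - <<'E'
from h import *
c=load('wrist');yw=np.radians(-122.5);O=np.array([.5364,.0274,0]);A=np.array([[np.cos(yw),np.sin(yw),0],[-np.sin(yw),np.cos(yw),0],[0,0,1]])
g=cv2.cvtColor(c['pixels'],cv2.COLOR_BGR2GRAY)
for v in(70,78,83,90,100,115,130,145,160,172):
    k=np.nonzero(g[v,305:370]>150)[0]+305
    if len(k)==0: print(v,'none');continue
    u=(k.min()+k.max())/2
    for uu in(u,): print(v,k.min(),k.max(),(A@(dep(c,uu,v)-O)).round(4))
# base plate corners at z=.01
cs=[(303,31),(376,31)]
for p in cs:print((A@(onz(c,*p,.01)-O)).round(4))
m=((g>60)&(g<140)).astype(np.uint8);m[:, :290]=0;m[:,385:]=0;m[140:]=0
E
```

```text
70 329 345 [-0.0334  0.0007  0.0163]
78 321 356 [-0.0536  0.0002  0.0504]
83 321 355 [-0.0504 -0.      0.0522]
90 318 356 [-0.029   0.0007  0.0359]
100 318 356 [-0.024   0.0009  0.0424]
115 317 355 [-0.0155  0.0003  0.0514]
130 310 355 [-0.0069 -0.0024  0.0606]
145 318 353 [0.0032 0.0007 0.0688]
160 318 353 [0.0131 0.001  0.0778]
172 317 352 [0.0202 0.0004 0.0859]
[-0.0647 -0.0278  0.01  ]
[-0.0655  0.0298  0.01  ]
```

Request:
{"method": "jog_arm", "body": {
  "deltas": [
    [[0,0.006,0],[-0.025,0.02,0.007],0.2],
    [[0,0.012,0],[-0.047,0.04,0.014],0.2],
    [[0,0.012,0],[-0.047,0.06,0.014],0.2],
    [[0,0.012,0],[-0.047,0.08,0.014],0.2],
    [[0,0.012,0],[-0.047,0.1,0.014],0.2],
    [[0,0.012,0],[-0.047,0.115,0.014],0.2],
    [[0,0.012,0],[-0.047,0.12,0.014],0.2],
    [[0,0.012,0],[-0.047,0.12,0.014],0.2],
    [[0,0.012,0],[-0.047,0.12,0.014],0.2]
  ]
}}

```text
time: 7.92
eef_pos: [0.551, 0.0512, 0.0889]
tcp_rot: [0.553, -0.444, 0.7, -0.08]
contact_force: [0.8, 0.1, -5.1]
opening: 0.421
```

```bash
python3 - <<'E'
from h import *
Rt=pose(-32.5,np.pi/4,-122.5); seat=np.array([.548,.046,.075])
m=np.array([-.002,-.013,0])
goto(seat+.003*Rt[:,0]-Rt@m,Rt)
shot('scene','s5.png')
c=shot('wrist','w5.png')
cv2.imwrite('pics/c5.png',cv2.resize(load('scene')['pixels'][140:240,260:420],(800,500),interpolation=2))
E
```

```text
t=7.92 tcp [0.551  0.0512 0.0889] q [ 0.149  0.522  1.689 -0.56   1.517  0.911] F [ 0.8  0.1 -5.1] open 0.421
 turn [0.0, 0.009, -0.005] ang 0.6 shift [-0.0005, 0.0271, 0.0003] len 0.027
```

View pics/c5.png

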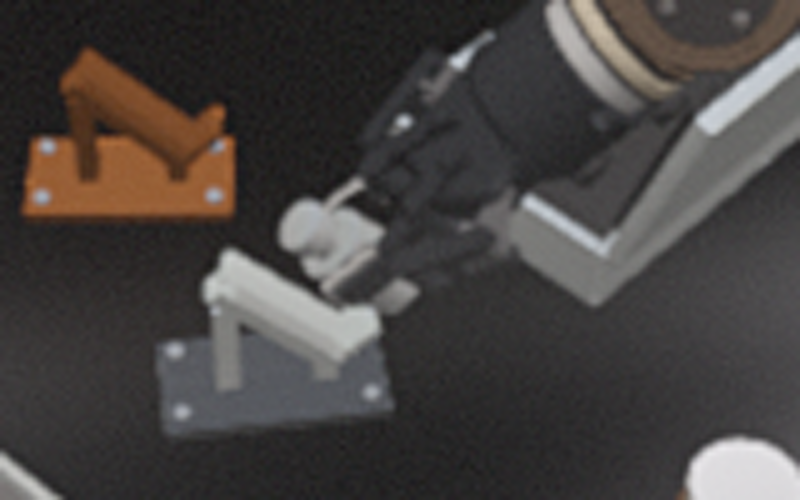

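View pics/w5.png

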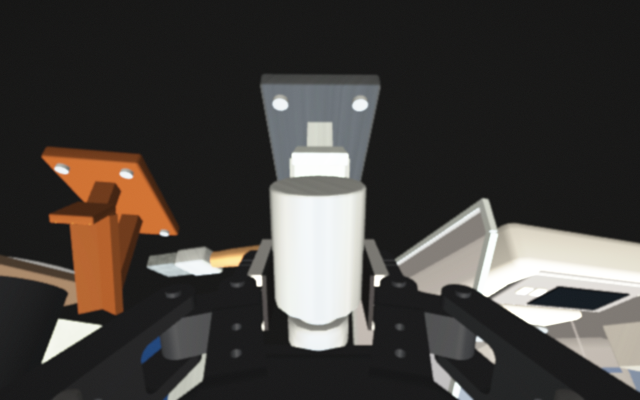

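The weight (centre u 318) lines up with the foot plate (u 290–350). Lowering along the vee normal.

Request:
{"method": "jog_arm", "body": {
  "deltas": [
    [[0,0.008,-0.004],[0,0.008,0],0.2],
    [[0,0.008,-0.004],[0,0.015,0],0.2],
    [[0,0.008,-0.004],[0,0.02,0],0.2],
    [[0,0.008,-0.004],[0,0.023,0],0.2],
    [[0,0.008,-0.004],[0,0.024,0],0.2],
    [[0,0.008,-0.004],[0,0.024,0],0.2]
  ]
}}

```text
time: 8.52
eef_pos: [0.5423, 0.0371, 0.072]
tcp_rot: [0.551, -0.443, 0.703, -0.077]
contact_force: [-0.2, -0.3, -5.6]
opening: 0.425
```

Request:
{"method": "jog_arm", "body": {
  "deltas": [
    [[0,0,0],[0,0.001,0],0.2],
    [[0,0,0],[0,0.002,0],0.2],
    [[0,0,0],[0,0.002,0],0.2]
  ]
}}

```text
time: 8.77
eef_pos: [0.5415, 0.0358, 0.0705]
tcp_rot: [0.551, -0.443, 0.703, -0.077]
contact_force: [-0.9, 0.1, -4.9]
opening: 0.425
```

```bash
python3 - <<'E'
from h import *
Rt=pose(-32.5,np.pi/4,-122.5); seat=np.array([.548,.046,.075])
m=np.array([-.002,-.013,0])
goto(seat+.003*Rt[:,0]-Rt@m,Rt)
E
```

```text
t=8.77 tcp [0.5415 0.0358 0.0705] q [ 0.129  0.527  1.725 -0.576  1.477  0.929] F [-0.9  0.1 -4.9] open 0.425
 turn [-0.0, 0.0, -0.001] ang 0.1 shift [-0.0003, 0.0013, 0.0] len 0.001
```

No contact yet, so lower a little more.

Request:
{"method": "jog_arm", "body": {
  "deltas": [
    [[0,0,0],[0,0.001,0],0.2],
    [[0,0,0],[0,0.002,0],0.2],
    [[0,0,0],[0,0.003,0],0.2],
    [[0,0,0],[0,0.003,0],0.2]
  ]
}}

```text
time: 9.1
eef_pos: [0.5411, 0.0342, 0.0689]
tcp_rot: [0.551, -0.443, 0.703, -0.078]
contact_force: [1.0, 1.7, -2.6]
opening: 0.424
```

Contact is made: the load dropped from 5 N to 2.6 N. Opening.

Request:
{"method": "jog_arm", "body": {
  "deltas": [
    [[0,0,0],[0,0.003,0],0.4],
    [[0,0,0],[0,0.003,0],0.48],
    [[0,0,0],[0,0.003,0],0.55],
    [[0,0,0],[0,0.003,0],0.62],
    [[0,0,0],[0,0.003,0],0.7],
    [[0,0,0],[0,0.003,0],0.75],
    [[0,0,0],[0,0.003,0],0.8],
    [[0,0,0],[0,0.003,0],0.8]
  ]
}}

```text
time: 9.77
eef_pos: [0.5399, 0.0323, 0.0668]
tcp_rot: [0.551, -0.443, 0.703, -0.078]
contact_force: [-0.5, 0.0, -0.4]
opening: 0.803
```

```bash
python3 - <<'E'
from h import *
c=shot('wrist','w6.png');goto([.55,.05,.3],pose(-32.5))
P=toolcloud(c)
for v in range(172,350,12): print(v,P[v,318].round(4))
E
```

```text
t=9.82 tcp [0.5399 0.0323 0.0668] q [ 0.124  0.527  1.733 -0.579  1.467  0.931] F [ 0.6 -0.5  0.1] open 0.798
 turn [-0.002, 0.0, 0.784] ang 44.9 shift [0.1502, -0.1795, -0.0006] len 0.234
172 [-0.0445 -0.0212  0.0005]
184 [-0.0421 -0.0313  0.0005]
196 [-0.039  -0.0354  0.0005]
208 [-0.0352 -0.0368  0.0005]
220 [-0.0307 -0.0358  0.0005]
232 [-0.0262 -0.0354  0.0005]
244 [-0.022  -0.0359  0.0005]
256 [-0.0169 -0.0347  0.0005]
268 [-0.0127 -0.0355  0.0005]
280 [-0.0075 -0.0345  0.0005]
292 [-0.0031 -0.0354  0.0005]
304 [ 0.0018 -0.0354  0.0005]
316 [ 0.007  -0.035   0.0005]
328 [ 0.0162 -0.0295  0.0005]
340 [ 0.0215 -0.0299  0.0005]
```

View pics/w6.png

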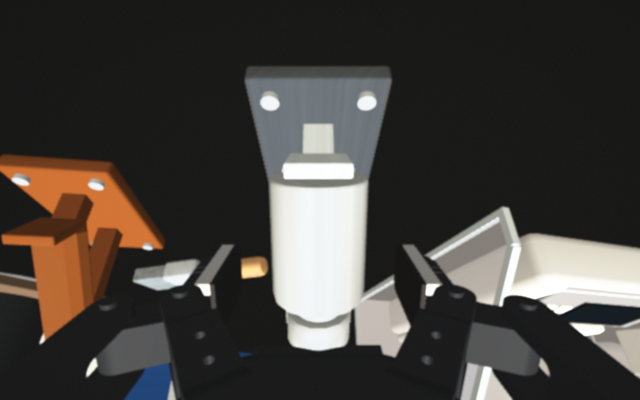

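The picture shows the weight lying in the vee, base on the foot plate at (318,172), with both fingers clear of it. Backing off along the tool axis before changing the grip.

Request:
{"method": "jog_arm", "body": {
  "deltas": [
    [[0,0,0],[0,-0.02,0],0.85],
    [[0,0,0],[0,-0.05,0],0.85],
    [[0,0,0],[0,-0.085,0],0.85],
    [[0,0,0],[0,-0.12,0],0.85],
    [[0,0,0.12],[0.04,-0.135,0],0.85],
    [[0,0,0.24],[0.08,-0.15,0],0.85],
    [[0,0,0.36],[0.1,-0.16,0],0.85],
    [[0,0,0.48],[0.12,-0.16,0],0.85],
    [[0,0,0.6],[0.12,-0.16,0],0.85],
    [[0,0,0.72],[0.12,-0.15,0],0.85]
  ]
}}

```text
time: 10.65
eef_pos: [0.553, 0.0502, 0.2627]
tcp_rot: [0.355, -0.607, 0.632, -0.325]
contact_force: [-0.1, -0.4, 0.5]
opening: 0.849
```

Request:
{"method": "jog_arm", "body": {
  "deltas": [
    [[0,0,0.06],[0,0,0],0.8],
    [[0,0,0.06],[0,0,0],0.8],
    [[0,0,0.06],[0,0,0],0.8]
  ]
}}

```text
time: 10.9
eef_pos: [0.5527, 0.0494, 0.2632]
tcp_rot: [0.337, -0.618, 0.622, -0.343]
contact_force: [1.3, -0.7, -0.3]
opening: 0.802
```

```bash
python3 - <<'E'
from h import *
seat=np.array([.548,.046,.075])
goto(seat,pose(-32.5),grasp=True)
c=shot('wrist','w7.png'); shot('scene','s7.png');shot('top','t7.png')
cv2.imwrite('pics/c7.png',cv2.resize(load('scene')['pixels'][140:240,260:420],(800,500),interpolation=2))
E
```

```text
t=10.90 tcp [0.5527 0.0494 0.2632] q [-0.094 -0.009  1.847 -0.     1.292  0.474] F [ 1.3 -0.7 -0.3] open 0.802
 turn [-0.011, -0.0, -0.005] ang 0.7 shift [0.0065, 0.2072, -0.0044] len 0.207
```

View pics/w7.png

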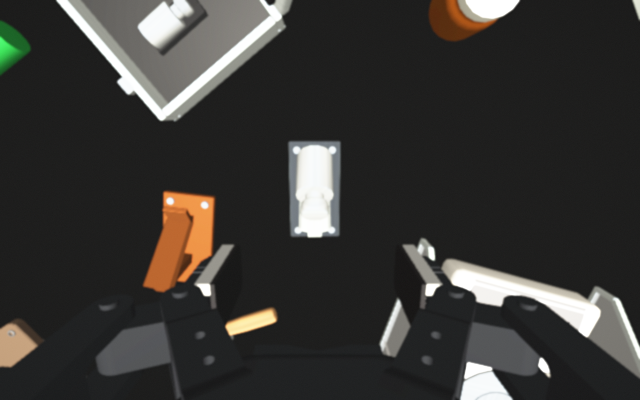

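View pics/c7.png

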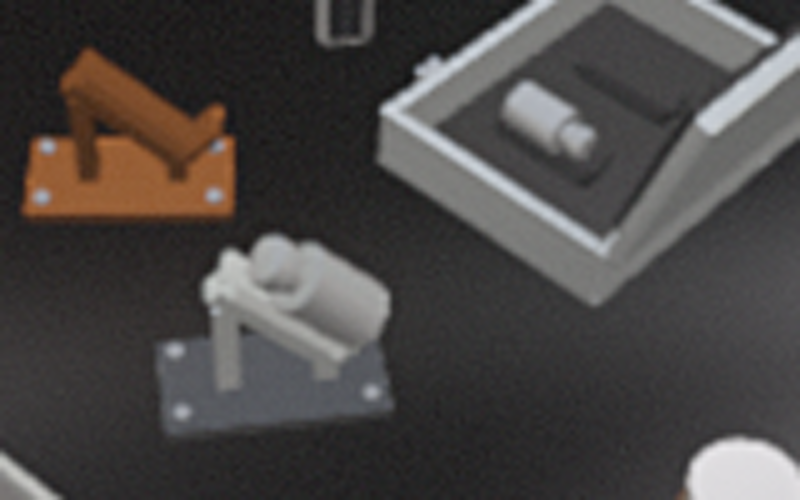

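Scene crop: the weight lies in the vee at about (310,285), knob uphill, with nothing touching it. In the wrist view it is centred at u 315.

```bash
python3 - <<'E'
from h import *
Rt=pose(-32.5,np.pi/4,-122.5)
m1=np.array([.5399,.0323,.0668])+Rt@np.array([-.0055,-.0165,.0005]);print('mid est',m1.round(4))
c=load('wrist');P=cloud(c);g=cv2.cvtColor(c['pixels'],cv2.COLOR_BGR2GRAY)
for v in(155,165,175,185,192):
    k=np.nonzero(g[v,285:345]>170)[0]+285;u=(k.min()+k.max())/2
    print(v,k.min(),k.max(),onz(c,u,v,.075).round(4),P[v,int(u)].round(4))
yw=np.radians(-122.5);h=np.array([np.cos(yw),np.sin(yw)]);l=np.array([-h[1],h[0]])
goto(m1,pose(-32.5),grasp=True)
print('lat mid',m1[:2]@l,'seat',np.array([.548,.046])@l,'img',[round(onz(c,315,v,.075)[:2]@l,4) for v in(160,180)])
E
```

```text
mid est [0.5487 0.0452 0.0746]
155 298 331 [0.5652 0.0702 0.075 ] [0.5645 0.0701 0.0709]
165 297 331 [0.5594 0.0621 0.075 ] [0.5598 0.0628 0.0804]
175 297 331 [0.5539 0.0535 0.075 ] [0.5553 0.0557 0.0893]
185 296 331 [0.5478 0.0451 0.075 ] [0.5498 0.049  0.0952]
192 296 332 [0.5443 0.0386 0.075 ] [0.5464 0.0419 0.0913]
t=11.05 tcp [0.5531 0.0508 0.2623] q [-0.091 -0.007  1.846  0.     1.292  0.474] F [0.3 0.1 0.9] open 0.799
 turn [-0.009, 0.002, -0.005] ang 0.6 shift [0.0081, 0.2067, -0.0027] len 0.207
lat mid 0.4384922642447746 seat 0.43746273032150745 img [np.float64(0.4394), np.float64(0.4394)]
```

Request:
{"method": "jog_arm", "body": {
  "deltas": [
    [[-0.009,0.002,-0.005],[0.008,0.035,-0.003],0.8],
    [[-0.009,0.002,-0.005],[0.008,0.07,-0.003],0.8],
    [[-0.009,0.002,-0.005],[0.008,0.1,-0.003],0.8],
    [[-0.009,0.002,-0.005],[0.008,0.13,-0.003],0.8],
    [[-0.009,0.002,-0.005],[0.008,0.16,-0.003],0.8],
    [[-0.009,0.002,-0.005],[0.008,0.185,-0.003],0.8],
    [[-0.009,0.002,-0.005],[0.008,0.2,-0.003],0.8],
    [[-0.009,0.002,-0.005],[0.008,0.208,-0.003],0.8],
    [[-0.009,0.002,-0.005],[0.008,0.208,-0.003],0.8]
  ]
}}

```text
time: 11.8
eef_pos: [0.547, 0.0463, 0.0515]
tcp_rot: [-0.342, 0.621, -0.619, 0.339]
contact_force: [-0.2, -0.6, -0.6]
opening: 0.8
```

```bash
python3 - <<'E'
from h import *
goto([.5487,.0452,.0746],pose(-32.5),grasp=True)
E
```

```text
t=11.80 tcp [0.547  0.0463 0.0515] q [-1.000e-01  2.360e-01  2.001e+00 -1.000e-03  9.100e-01  4.660e-01] F [-0.2 -0.6 -0.6] open 0.8
 turn [0.005, 0.002, 0.003] ang 0.3 shift [0.0, -0.0041, 0.002] len 0.005
```

Request:
{"method": "jog_arm", "body": {
  "deltas": [
    [[0.005,0.002,0.003],[0,-0.002,0.002],0.7],
    [[0.005,0.002,0.003],[0,-0.002,0.002],0.55],
    [[0.005,0.002,0.003],[0,-0.002,0.002],0.47],
    [[0.005,0.002,0.003],[0,-0.002,0.002],0.43],
    [[0.005,0.002,0.003],[0,-0.002,0.002],0.38],
    [[0.005,0.002,0.003],[0,-0.002,0.002],0.3],
    [[0.005,0.002,0.003],[0,-0.002,0.002],0.2],
    [[0.005,0.002,0.003],[0,-0.002,0.002],0.2]
  ],
  "force": 80
}}

```text
time: 12.47
eef_pos: [0.5488, 0.046, 0.0555]
tcp_rot: [-0.34, 0.62, -0.62, 0.34]
contact_force: [-3.7, 3.7, 5.8]
opening: 0.423
```

```bash
python3 - <<'E'
from h import *
goto([.5487,.0452,.0746],pose(-32.5),grasp=True)
E
```

```text
t=12.47 tcp [0.5488 0.046  0.0555] q [-0.101  0.231  1.999  0.002  0.912  0.466] F [-3.7  3.7  5.8] open 0.423
 turn [0.0, -0.001, -0.001] ang 0.1 shift [0.0008, -0.0001, 0.0003] len 0.001
```

Request:
{"method": "jog_arm", "body": {
  "deltas": [
    [[0,0,0],[0,-0.01,0],0.2],
    [[0,0,0],[0,-0.03,0],0.2],
    [[0,0,0],[0,-0.06,0],0.2],
    [[0,0,0],[0,-0.1,0],0.2],
    [[0,0,0],[0,-0.14,0],0.2],
    [[0,0,0],[0,-0.18,0],0.2],
    [[0,0,0],[0,-0.2,0],0.2],
    [[0,0,0],[0,-0.2,0],0.2]
  ]
}}

```text
time: 13.13
eef_pos: [0.5517, 0.0454, 0.2632]
tcp_rot: [0.336, -0.617, 0.623, -0.344]
contact_force: [1.1, -0.1, -3.9]
opening: 0.42
```

```bash
python3 - <<'E'
from h import *
c=shot('wrist','w8.png');goto([.55,.05,.3],pose(-32.5))
E
```

```text
t=13.18 tcp [0.55   0.0455 0.2589] q [-1.020e-01 -1.100e-02  1.856e+00  1.000e-03  1.289e+00  4.660e-01] F [ 0.5  0.7 -5. ] open 0.423
 turn [-0.006, -0.001, -0.004] ang 0.4 shift [-0.004, -0.0411, -0.0021] len 0.041
```

View pics/w8.png

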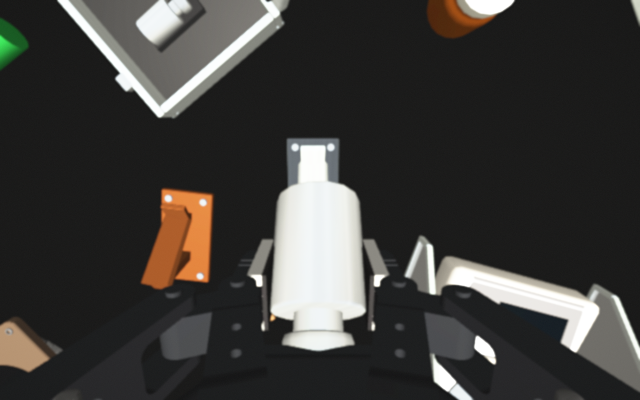

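The weight is held with its knob toward the camera and the rest is empty. Measuring its axis in the tool frame.

```bash
python3 - <<'E'
from h import *
c=load('wrist');P=toolcloud(c)
q=np.array([P[v,318] for v in range(195,312,2)]);q=q[q[:,1]>-.1]
l=np.linalg.svd(q[:,:2]-np.median(q[:,:2],0))[2][0];print(len(q))
k=cv2.fitLine(q[:,:2].astype(np.float32),cv2.DIST_HUBER,0,.001,.001).ravel();print(k,'angle of a above x tool', np.degrees(np.arctan2(k[1],k[0])))
d=np.array([k[0],k[1]]); d*=np.sign(d[0]); n=np.array([d[1],-d[0]]) # normal
n=n if n[1]<0 else -n
p=k[2:]; ax=p-n*.019 if True else 0
# axis point closest to grasp point (0,-.019)
g=np.array([0,-.019]);t=(g-ax)@d; near=ax+t*d;print('axis offset from grasp',(near-g).round(4),'d',d.round(3))
# base and shoulder
for v in range(180,200,2):print(v,P[v,318,:2].round(4),'s along from grasp',round((P[v,318,:2]-g)@d,4), 'n',round((P[v,318,:2]-g)@n,4))
for v in range(300,330,3):print(v,'s',round((P[v,318,:2]-g)@d,4),'n',round((P[v,318,:2]-g)@n,4))
E
```

```text
58
[ 0.7214716  -0.692444   -0.0139983  -0.03058793] angle of a above x tool -43.823883
axis offset from grasp [0.0007 0.0007] d [ 0.721 -0.692]
180 [0.0068 0.2115] s along from grasp -0.1547 n -0.171
182 [-0.0372 -0.0065] s along from grasp -0.0355 n 0.0168
184 [-0.0366 -0.0075] s along from grasp -0.0344 n 0.017
186 [-0.036  -0.0087] s along from grasp -0.0331 n 0.0175
188 [-0.0354 -0.0096] s along from grasp -0.032 n 0.0177
190 [-0.0348 -0.0105] s along from grasp -0.0309 n 0.018
192 [-0.0341 -0.0111] s along from grasp -0.03 n 0.0179
194 [-0.0335 -0.0121] s along from grasp -0.0289 n 0.0182
196 [-0.0328 -0.0128] s along from grasp -0.028 n 0.0183
198 [-0.0321 -0.0131] s along from grasp -0.0272 n 0.0179
300 s 0.0131 n 0.0185
303 s 0.0138 n 0.0174
306 s 0.0138 n 0.0122
309 s 0.0143 n 0.0093
312 s 0.0156 n 0.0106
315 s 0.0164 n 0.0094
318 s 0.0176 n 0.01
321 s 0.0188 n 0.0111
324 s 0.0196 n 0.0097
327 s 0.0205 n 0.0091
```

```bash
cat >> h.py <<'E'
PAN=np.array([.578,-.312,.08]); HY=-139.
H=np.array([np.cos(np.radians(HY)),np.sin(np.radians(HY)),0]); LEAN=np.radians(45)
RP=pose(HY+90,LEAN,HY)
Z=np.array([0,0,1.])
E
python3 - <<'E'
from h import *
print(RP.round(3))
goto(PAN+.036*Z+.14*(-H)+.15*Z,RP,grasp=True)
E
```

```text
[[-0.534 -0.534  0.656]
 [-0.464 -0.464 -0.755]
 [ 0.707 -0.707  0.   ]]
t=13.18 tcp [0.55   0.0455 0.2589] q [-1.020e-01 -1.100e-02  1.856e+00  1.000e-03  1.289e+00  4.660e-01] F [ 0.5  0.7 -5. ] open 0.423
 turn [-0.118, 0.27, -0.785] ang 48.0 shift [0.165, 0.0071, 0.2517] len 0.301
```

Request:
{"method": "jog_arm", "body": {
  "deltas": [
    [[0,0.03,0],[0.017,-0.03,0.025],0.2],
    [[0,0.06,0],[0.034,-0.04,0.05],0.2],
    [[-0.02,0.09,-0.12],[0.051,-0.04,0.075],0.2],
    [[-0.04,0.12,-0.24],[0.068,-0.04,0.1],0.2],
    [[-0.055,0.15,-0.36],[0.085,-0.03,0.125],0.2],
    [[-0.07,0.18,-0.46],[0.1,-0.03,0.15],0.2],
    [[-0.085,0.2,-0.56],[0.117,-0.02,0.175],0.2],
    [[-0.1,0.23,-0.66],[0.133,-0.01,0.2],0.2],
    [[-0.115,0.26,-0.76],[0.15,-0.01,0.226],0.2],
    [[-0.118,0.27,-0.785],[0.165,0,0.25],0.2]
  ]
}}

```text
time: 14.02
eef_pos: [0.6721, -0.2278, 0.2524]
tcp_rot: [0.486, -0.517, 0.704, 0.026]
contact_force: [-0.0, 0.2, -5.1]
opening: 0.427
```

Request:
{"method": "jog_arm", "body": {
  "deltas": [
    [[0,0,0],[0,0,0],0.2],
    [[0,0,0],[0,0,0],0.2]
  ]
}}

```text
time: 14.18
eef_pos: [0.6704, -0.2283, 0.243]
tcp_rot: [0.49, -0.52, 0.699, 0.028]
contact_force: [-1.5, 1.1, -5.5]
opening: 0.423
```

```bash
python3 - <<'E'
from h import *
goto(PAN+.036*Z+.14*(-H)+.15*Z,RP,grasp=True)
shot('scene','s9.png');shot('wrist','w9.png')
E
```

```text
t=14.18 tcp [ 0.6704 -0.2283  0.243 ] q [-0.265  0.639  1.212 -0.64   1.772  0.609] F [-1.5  1.1 -5.5] open 0.423
 turn [0.014, 0.014, 0.01] ang 1.3 shift [0.0055, -0.0081, 0.0024] len 0.01
```

View pics/s9.png

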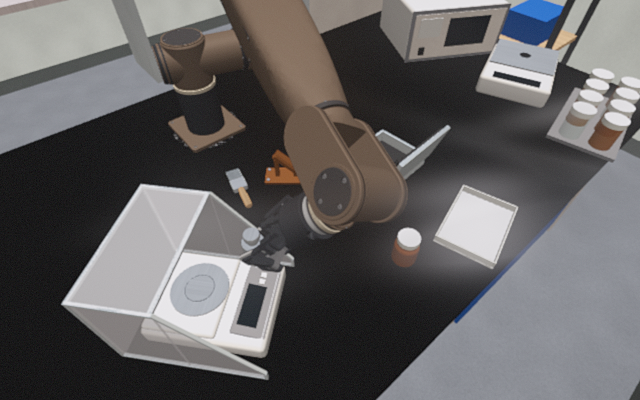

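View pics/w9.png

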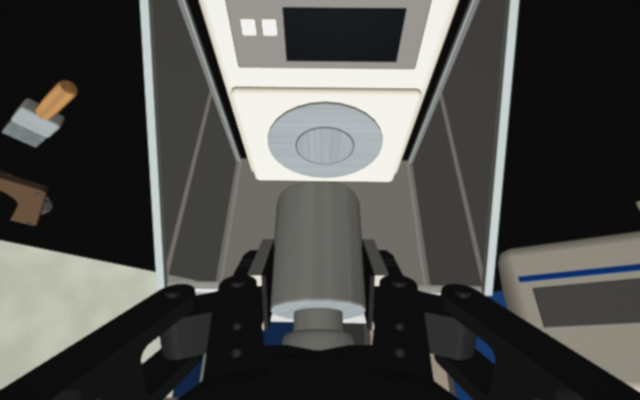

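The hood opening is right ahead. The wrist view shows the pan ring at (325,146), and the weight upright between the side panes. Re-measuring the pan centre and hood yaw from here.

```bash
python3 - <<'E'
from h import *
c=load('wrist');a=c['pixels'].astype(int);g=cv2.cvtColor(c['pixels'],cv2.COLOR_BGR2GRAY)
m=np.zeros_like(g);m[95:180,255:395]=((g[95:180,255:395]<215)&(g[95:180,255:395]>110)&((a[95:180,255:395,0]-a[95:180,255:395,2])>3)).astype(np.uint8)
m=cv2.morphologyEx(m,cv2.MORPH_CLOSE,np.ones((5,5)))
cs,_=cv2.findContours(m,cv2.RETR_EXTERNAL,cv2.CHAIN_APPROX_NONE);k=max(cs,key=cv2.contourArea)[:,0];print(k.min(0),k.max(0))
from scipy.optimize import least_squares
w=np.array([onz(c,u,v,.08)[:2] for u,v in k])
s=least_squares(lambda p:np.hypot(*(w-p[:2]).T)-p[2],[*w.mean(0),.06],loss='soft_l1',f_scale=.001);print('pan',s.x)
print('ring guess',onz(c,325,146,.08))
r=g[146,290:360];print(r.tolist())
# side edges of balance platform on z~.075: front edge (230,88)-(421,91)
q0=onz(c,231,88,.075);q1=onz(c,421,91,.075);print('yaw front edge',np.degrees(np.arctan2(*(q0-q1)[:2][::-1])), )
E
```

```text
[268 104] [381 176]
pan [ 0.58027003 -0.31208022  0.05800081]
ring guess [ 0.58002611 -0.31313023  0.08      ]
[183, 182, 182, 182, 174, 149, 140, 158, 171, 172, 170, 171, 172, 174, 176, 176, 175, 172, 170, 173, 177, 179, 180, 177, 175, 173, 175, 178, 177, 176, 172, 171, 172, 175, 176, 175, 175, 174, 174, 172, 170, 168, 169, 171, 172, 172, 171, 169, 168, 171, 174, 176, 177, 178, 177, 174, 176, 178, 177, 174, 173, 173, 160, 142, 157, 178, 182, 182, 183, 183]
yaw front edge 130.7608436007076
```

```bash
sed -i 's/PAN=np.array(.*; HY/PAN=np.array([.579,-.312,.08]); HY/' h.py; python3 - <<'E'
from h import *
goto(PAN+.036*Z+.05*(-H)+.06*Z,RP,grasp=True)
goto(PAN+.036*Z+.012*Z,RP,grasp=True)
E
```

```text
t=14.28 tcp [ 0.671  -0.2271  0.2486] q [-0.262  0.633  1.21  -0.642  1.774  0.609] F [ 0.  -0.3 -4.4] open 0.425
 turn [0.008, 0.011, 0.008] ang 0.9 shift [0.0009, 0.1234, 0.0047] len 0.124
t=14.28 tcp [ 0.671  -0.2271  0.2486] q [-0.262  0.633  1.21  -0.642  1.774  0.609] F [ 0.  -0.3 -4.4] open 0.425
 turn [0.008, 0.011, 0.008] ang 0.9 shift [0.0017, 0.1927, 0.0053] len 0.193
```

Request:
{"method": "jog_arm", "body": {
  "deltas": [
    [[0.008,0.011,0.008],[0.001,0.02,0.004],0.2],
    [[0.008,0.011,0.008],[0.001,0.045,0.005],0.2],
    [[0.008,0.011,0.008],[0.001,0.07,0.005],0.2],
    [[0.008,0.011,0.008],[0.001,0.095,0.005],0.2],
    [[0.008,0.011,0.008],[0.001,0.115,0.005],0.2],
    [[0.008,0.011,0.008],[0.001,0.123,0.005],0.2],
    [[0.008,0.011,0.008],[0.001,0.123,0.005],0.2],
    [[0.008,0.011,0.008],[0.001,0.123,0.005],0.2]
  ]
}}

```text
time: 14.95
eef_pos: [0.6073, -0.2875, 0.1641]
tcp_rot: [0.482, -0.517, 0.707, 0.024]
contact_force: [0.3, 0.0, -4.7]
opening: 0.423
```

```bash
python3 - <<'E'
from h import *
goto(PAN+.036*Z+.014*Z,RP,grasp=True)
shot('scene','s10.png');shot('wrist','w10.png')
a=load('scene')['pixels'][170:350,60:320];cv2.imwrite('pics/c10.png',cv2.resize(a,None,fx=3,fy=3,interpolation=2))
E
```

```text
t=14.95 tcp [ 0.6073 -0.2875  0.1641] q [-0.361  0.59   1.431 -0.672  1.564  0.656] F [ 0.3  0.  -4.7] open 0.423
 turn [-0.001, -0.001, -0.001] ang 0.1 shift [0.0024, 0.0696, -0.0001] len 0.07
```

View pics/c10.png

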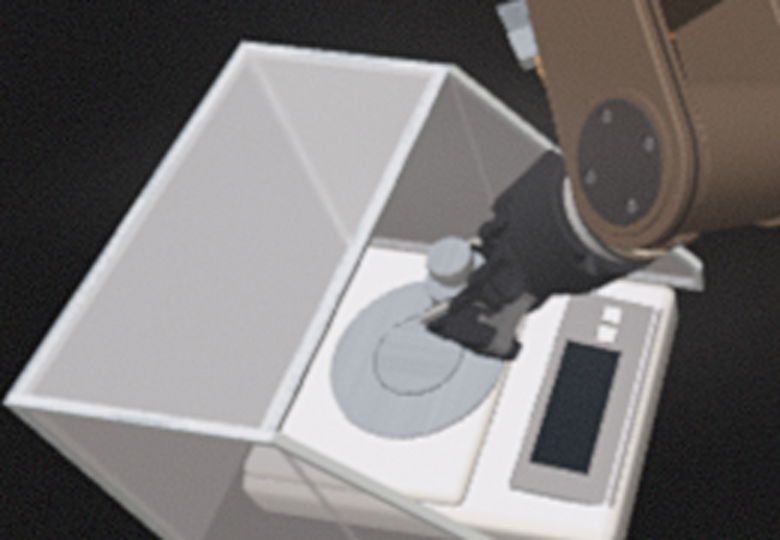

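View pics/w10.png

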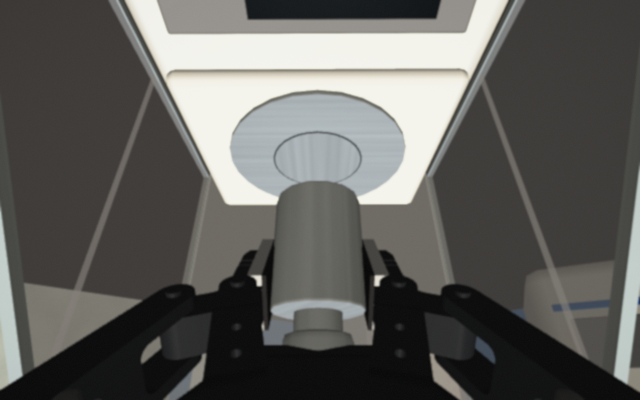

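The wrist view is aligned: ring at (318,158), weight at u 318. Before going deeper, checking that the arm bulk clears the hood panes, using the depth data.

```bash
python3 - <<'E'
from h import *
c=load('scene');P=cloud(c);lat=np.cross(Z,H)
Q=P-np.array([*PAN[:2],0]); hx=Q@H;hy=Q@lat;hz=P[...,2]
m=np.zeros((400,640),bool);m[100:300,190:420]=1
a=c['pixels'].astype(int)
m&=(hx<.0)&(hx>-.4)&(hz>.15)&(np.abs(hy)<.4)
print(m.sum(),'hx',hx[m].min(),hx[m].max(),'hy',np.percentile(hy[m],[0,1,50,99,100]).round(3))
for lo,hi in((.15,.2),(.2,.25),(.25,.3),(.3,.35),(.35,.4)):
    k=m&(hz>=lo)&(hz<hi)
    if k.sum():print(lo,k.sum(),'hx',np.percentile(hx[k],[1,99]).round(3),'hy',np.percentile(hy[k],[1,99]).round(3))
for u,v in((269,222),(245,225),(270,240),(255,205),(300,230),(250,170),(290,250)):print(u,v,hx[v,u].round(3),hy[v,u].round(3),hz[v,u].round(3),a[v,u])
E
```

```text
15445 hx -0.399904156795046 -2.8683030635975805e-05 hy [-0.373 -0.132 -0.02   0.325  0.325]
0.15 699 hx [-0.398 -0.001] hy [-0.362  0.032]
0.2 1525 hx [-0.13  -0.001] hy [-0.13   0.065]
0.25 988 hx [-0.251 -0.101] hy [-0.009  0.038]
0.3 1872 hx [-0.277 -0.127] hy [-0.089  0.059]
0.35 5060 hx [-0.258 -0.125] hy [-0.109  0.061]
269 222 -0.187 0.034 0.377 [73 74 77]
245 225 -0.133 -0.004 0.312 [72 71 70]
270 240 -0.192 0.053 0.363 [100  98 102]
255 205 -0.16 0.006 0.375 [ 81  91 109]
300 230 -0.229 0.034 0.368 [67 76 91]
250 170 -0.146 -0.033 0.404 [ 75  89 107]
290 250 -0.209 0.022 0.297 [49 55 64]
```

The arm stays at least 0.1 m from the panes. Moving over the centre.

Request:
{"method": "jog_arm", "body": {
  "deltas": [
    [[0,0,0],[0.001,0.015,0],0.2],
    [[0,0,0],[0.002,0.03,0],0.2],
    [[0,0,0],[0.002,0.045,0],0.2],
    [[0,0,0],[0.002,0.058,0],0.2],
    [[0,0,0],[0.002,0.066,0],0.2],
    [[0,0,0],[0.002,0.069,0],0.2],
    [[0,0,0],[0.002,0.069,0],0.2],
    [[0,0,0],[0.002,0.069,0],0.2]
  ]
}}

```text
time: 15.72
eef_pos: [0.5708, -0.3208, 0.1178]
tcp_rot: [0.481, -0.517, 0.708, 0.024]
contact_force: [-0.6, 0.6, -5.6]
opening: 0.42
```

```bash
python3 - <<'E'
from h import *
goto(PAN+.036*Z,RP,grasp=True)
s=ctrl.get_state();rp=R.from_quat(s['tcp_rot']).as_matrix();print('grasp over pan',(s['eef_pos']-.019*rp[:,1]-PAN).round(4))
shot('scene','s11.png');c=shot('wrist','w11.png')
a=load('scene')['pixels'][230:340,150:290];cv2.imwrite('pics/c11.png',cv2.resize(a,None,fx=5,fy=5,interpolation=2))
P=toolcloud(c);q=np.array([P[v,318] for v in range(195,300,2)]);q=q[q[:,1]>-.1]
k=cv2.fitLine(q[:,:2].astype(np.float32),cv2.DIST_HUBER,0,.001,.001).ravel();print('angle',np.degrees(np.arctan2(k[1],k[0])))
E
```

```text
t=15.72 tcp [ 0.5708 -0.3208  0.1178] q [-0.422  0.59   1.526 -0.702  1.455  0.676] F [-0.6  0.6 -5.6] open 0.42
 turn [-0.003, -0.002, -0.002] ang 0.2 shift [-0.0097, 0.0118, -0.0014] len 0.015
grasp over pan [0.0019 0.     0.0513]
angle -44.165085
```

View pics/c11.png

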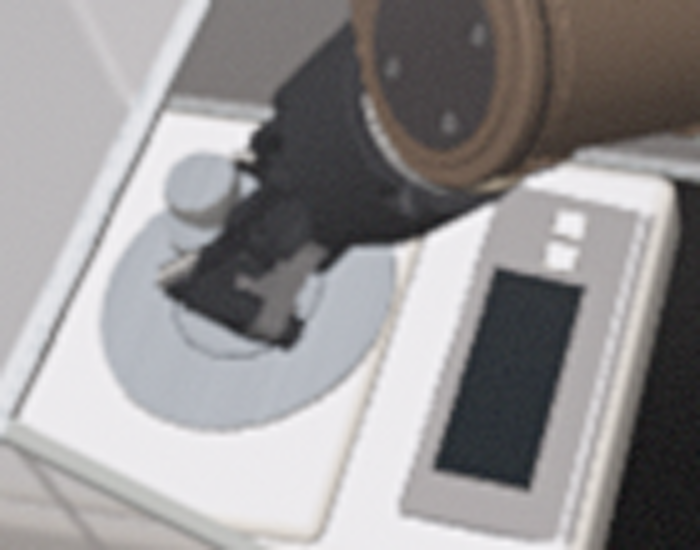

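View pics/w11.png

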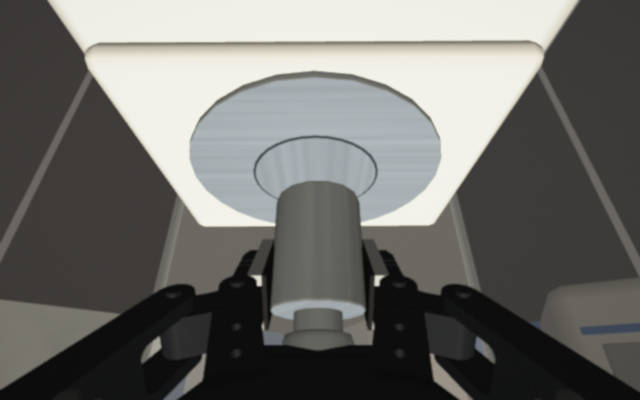

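Aligned over the pan, 15 mm up. Lowering to about 4 mm, then in 1 mm steps while watching the force.

Request:
{"method": "jog_arm", "body": {
  "deltas": [
    [[0,0,0],[-0.002,0.004,-0.001],0.2],
    [[0,0,0],[-0.004,0.006,-0.001],0.2],
    [[0,0,0],[-0.006,0.008,-0.001],0.2],
    [[0,0,0],[-0.007,0.009,-0.001],0.2],
    [[0,0,0],[-0.007,0.009,-0.001],0.2]
  ]
}}

```text
time: 16.23
eef_pos: [0.5696, -0.3205, 0.1064]
tcp_rot: [0.481, -0.516, 0.708, 0.023]
contact_force: [-0.2, 0.2, -4.6]
opening: 0.422
```

```bash
cat > st.py <<'E'
from h import *
s=ctrl.get_state();rp=R.from_quat(s['tcp_rot']).as_matrix();print('t',s['time'],'grasp-pan',(s['eef_pos']-.019*rp[:,1]-PAN).round(4),'F',s['contact_force'].round(2))
goto(PAN+.036*Z,RP,grasp=True)
E
python3 st.py
```

```text
t 16.2333 grasp-pan [0.0006 0.0003 0.0398] F [-0.24  0.22 -4.57]
t=16.23 tcp [ 0.5696 -0.3205  0.1064] q [-0.422  0.601  1.532 -0.704  1.441  0.687] F [-0.2  0.2 -4.6] open 0.422
 turn [-0.003, -0.001, -0.002] ang 0.3 shift [-0.0022, 0.0032, -0.0003] len 0.004
```

Request:
{"method": "jog_arm", "body": {
  "deltas": [
    [[0,0,0],[-0.0007,0.0007,0],0.2],
    [[0,0,0],[-0.0014,0.0014,0],0.2],
    [[0,0,0],[-0.002,0.002,0],0.2],
    [[0,0,0],[-0.002,0.002,0],0.2]
  ]
}}

```text
time: 16.57
eef_pos: [0.5695, -0.3205, 0.1033]
tcp_rot: [0.481, -0.517, 0.708, 0.023]
contact_force: [0.4, -0.5, -4.7]
opening: 0.425
```

```bash
python3 st.py
```

```text
t 16.5667 grasp-pan [0.0006 0.0003 0.0368] F [ 0.37 -0.46 -4.67]
t=16.57 tcp [ 0.5695 -0.3205  0.1033] q [-0.422  0.605  1.533 -0.704  1.437  0.69 ] F [ 0.4 -0.5 -4.7] open 0.425
 turn [-0.003, -0.001, -0.002] ang 0.2 shift [-0.0, 0.001, -0.0002] len 0.001
```

Request:
{"method": "jog_arm", "body": {
  "deltas": [
    [[0,0,0],[-0.0007,0.0007,0],0.2],
    [[0,0,0],[-0.0007,0.0007,0],0.2],
    [[0,0,0],[-0.0014,0.0014,0],0.2],
    [[0,0,0],[-0.0014,0.0014,0],0.2]
  ]
}}

```text
time: 16.9
eef_pos: [0.5695, -0.3206, 0.1016]
tcp_rot: [0.481, -0.516, 0.708, 0.024]
contact_force: [-0.1, 0.1, -3.7]
opening: 0.424
```

```bash
python3 st.py
```

```text
t 16.9 grasp-pan [0.0006 0.0003 0.0351] F [-0.09  0.12 -3.7 ]
t=16.90 tcp [ 0.5695 -0.3206  0.1016] q [-0.422  0.607  1.533 -0.705  1.436  0.692] F [-0.1  0.1 -3.7] open 0.424
 turn [-0.003, -0.001, -0.002] ang 0.2 shift [0.0011, -0.0002, -0.0003] len 0.001
```

Request:
{"method": "jog_arm", "body": {
  "deltas": [
    [[0,0,0],[-0.0007,0.0007,0],0.2],
    [[0,0,0],[-0.0007,0.0007,0],0.2],
    [[0,0,0],[-0.0007,0.0007,0],0.2]
  ]
}}

```text
time: 17.15
eef_pos: [0.5696, -0.3206, 0.1012]
tcp_rot: [0.481, -0.516, 0.708, 0.024]
contact_force: [-0.2, 0.7, -1.7]
opening: 0.427
```

```bash
python3 st.py
```

```text
t 17.15 grasp-pan [0.0007 0.0003 0.0346] F [-0.24  0.74 -1.74]
t=17.15 tcp [ 0.5696 -0.3206  0.1012] q [-0.422  0.608  1.532 -0.705  1.436  0.692] F [-0.2  0.7 -1.7] open 0.427
 turn [-0.003, -0.002, -0.001] ang 0.2 shift [0.0015, -0.0005, -0.0003] len 0.002
```

Contact: 3 of the 5 N is now carried by the pan. About 0.7 mm more.

Request:
{"method": "jog_arm", "body": {
  "deltas": [
    [[0,0,0],[-0.0006,0.0006,0],0.2],
    [[0,0,0],[-0.0006,0.0006,0],0.2],
    [[0,0,0],[-0.0006,0.0006,0],0.2]
  ]
}}

```text
time: 17.4
eef_pos: [0.5696, -0.3206, 0.1008]
tcp_rot: [0.481, -0.516, 0.708, 0.024]
contact_force: [-0.7, 1.4, -0.0]
opening: 0.426
```

```bash
python3 st.py
```

```text
t 17.4 grasp-pan [0.0007 0.0003 0.0342] F [-0.67  1.43 -0.02]
t=17.40 tcp [ 0.5696 -0.3206  0.1008] q [-0.422  0.609  1.532 -0.706  1.435  0.693] F [-0.7  1.4 -0. ] open 0.426
 turn [-0.003, -0.002, -0.001] ang 0.2 shift [0.0018, -0.0008, -0.0003] len 0.002
```

Load is balanced (0 N). Reduce the grip force, then open gradually.

Request:
{"method": "jog_arm", "body": {
  "deltas": [
    [[0,0,0],[0,0,0],0.4],
    [[0,0,0],[0,0,0],0.42],
    [[0,0,0],[0,0,0],0.44],
    [[0,0,0],[0,0,0],0.47],
    [[0,0,0],[0,0,0],0.5],
    [[0,0,0],[0,0,0],0.55],
    [[0,0,0],[0,0,0],0.6],
    [[0,0,0],[0,0,0],0.65],
    [[0,0,0],[0,0,0],0.7]
  ],
  "force": 20
}}

```text
time: 18.15
eef_pos: [0.5697, -0.3207, 0.101]
tcp_rot: [0.481, -0.516, 0.708, 0.024]
contact_force: [0.4, -0.1, 0.3]
opening: 0.7
```

```bash
python3 st.py; python3 - <<'E'
from h import *
shot('wrist','w12.png')
E
```

```text
t 18.15 grasp-pan [0.0008 0.0001 0.0344] F [ 0.38 -0.07  0.26]
t=18.15 tcp [ 0.5697 -0.3207  0.101 ] q [-0.422  0.609  1.532 -0.706  1.435  0.693] F [ 0.4 -0.1  0.3] open 0.7
 turn [-0.004, -0.002, -0.001] ang 0.3 shift [0.0016, -0.0006, -0.0005] len 0.002
```

View pics/w12.png

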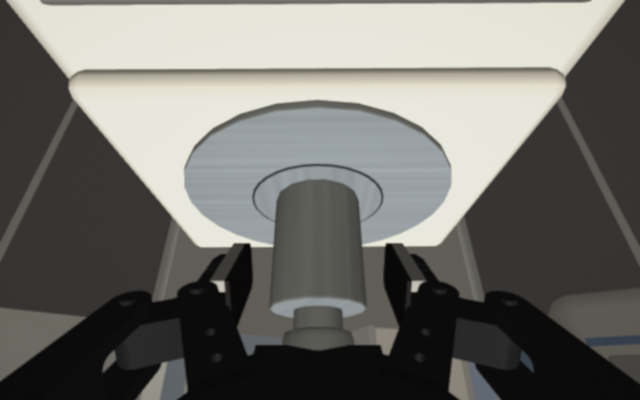

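The weight stands inside the ring (centre u 318), pads clear on both sides. Retreating straight back along the tool axis.

Request:
{"method": "jog_arm", "body": {
  "deltas": [
    [[0,0,0],[0,-0.005,0],0.7],
    [[0,0,0],[0,-0.015,0],0.7],
    [[0,0,0],[0,-0.03,0],0.7],
    [[0,0,0],[0,-0.05,0],0.7],
    [[0,0,0],[0,-0.075,0],0.7],
    [[0,0,0],[0,-0.1,0],0.7],
    [[0,0,0],[0,-0.125,0],0.7],
    [[0,0,0],[0,-0.15,0],0.7],
    [[0,0,0],[0,-0.17,0],0.7],
    [[0,0,0],[0,-0.18,0],0.7]
  ]
}}

```text
time: 19.03
eef_pos: [0.6679, -0.2348, 0.2326]
tcp_rot: [0.48, -0.515, 0.71, 0.022]
contact_force: [0.4, -0.6, 0.1]
opening: 0.698
```

Request:
{"method": "jog_arm", "body": {
  "deltas": [
    [[0,0,0],[0,-0.01,0],0.7],
    [[0,0,0],[0,-0.01,0],0.7],
    [[0,0,0],[0,-0.01,0],0.7],
    [[0,0,0],[0,-0.01,0],0.7]
  ]
}}

```text
time: 19.37
eef_pos: [0.6727, -0.2302, 0.2389]
tcp_rot: [0.48, -0.515, 0.71, 0.022]
contact_force: [-0.4, 0.7, -0.4]
opening: 0.699
```

```bash
python3 - <<'E'
from h import *
s=ctrl.get_state();print(s['time'],s['eef_pos'],s['contact_force'],abs(s['dq']).max())
c=shot('wrist','w13.png');shot('top','t13.png');shot('scene','s13.png')
a=load('scene')['pixels'][200:340,120:300];b=load('top')['pixels'][120:260,370:550]
cv2.imwrite('pics/c13.png',np.hstack([cv2.resize(x,None,fx=2.2,fy=2.2,interpolation=2) for x in(a,b)]))
E
```

```text
19.3667 [ 0.67272427 -0.23016948  0.23893983] [-0.41508854  0.6846607  -0.35507386] 0.017815266546695335
```

View pics/c13.png

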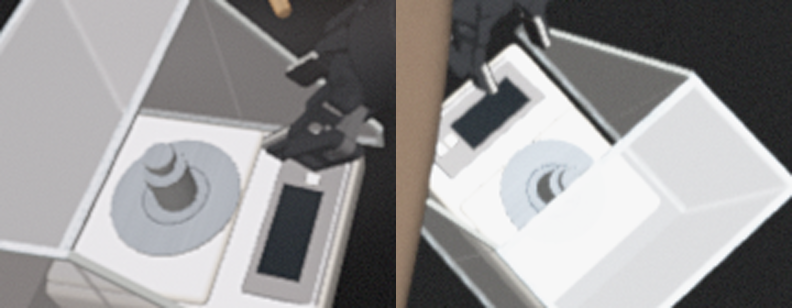

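View pics/w13.png

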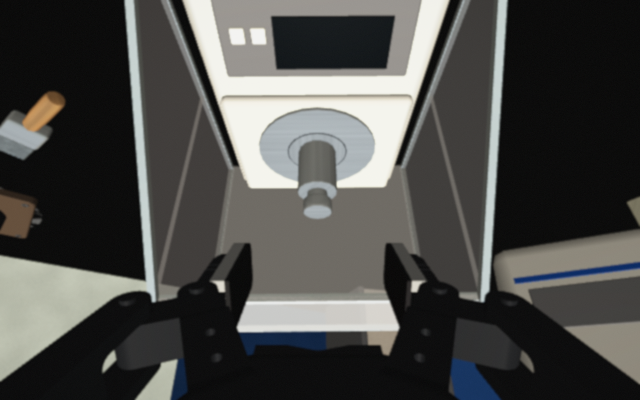

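View pics/t13.png

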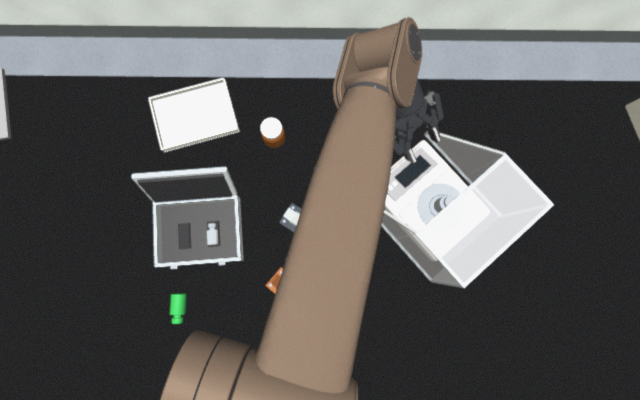

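The weight stands upright inside the ring (wrist 318,180). The small weight at (212,234) and the jar at (272,132) are unchanged in the top view. One numeric check of the centring.

```bash
python3 - <<'E'
from h import *
c=load('wrist');print('knob top wrist',(onz(c,318,213,.15)-PAN).round(4))
P=cloud(c);print('depth knob',(P[209:216,312:324].reshape(-1,3).mean(0)-PAN).round(4))
s=load('scene');u,v=120+161/2.2,200+150/2.2;print('scene knob',u,v,(onz(s,u,v,.15)-PAN).round(4))
st=ctrl.get_state();print(st['time'],st['contact_force'].round(1))
E
```

```text
knob top wrist [ 0.0019 -0.0003  0.07  ]
depth knob [0.0028 0.0011 0.0698]
scene knob 193.1818181818182 268.1818181818182 [0.0003 0.0062 0.07  ]
19.5167 [ 0.5 -0.1  0.8]
```

```bash
python3 -c "
from h import *
print(ctrl.sign_off())"
```

```text
the job is handed in; nothing more can be done
None
```

I moved the larger weight from the case to the vee rest, let go and regripped it from straight above. I then stood it on the pan under the hood and handed the job in at about 19.5 s. No verdict was reported.

- **Parking in the rest:** before regripping, the weight was measured at (0.549, 0.045, 0.075). That is within about 1 mm of the computed seat, knob uphill and with nothing touching it.
- **Setting it down:** I lowered it in 0.6–1 mm steps until the pan carried the whole load, then opened the gripper. The estimated pan travel is about 2 mm; the pan joint itself can't be read.
- **Centring:** the wrist camera puts the knob top 2–3 mm from the pan centre. A rougher pick in the scene camera gives about 6 mm, so the two disagree, but both are inside the 12 mm limit.
- **Upright:** while gripped, the weight's axis measured 44–45° to the tool, about 1° off vertical. I did not measure the tilt again after letting go, but it looks upright in the last pictures.
- **Other things in the scene:** no contact force above noise showed during the entry or the retreat. The small weight and jar look unmoved in the top view. The brush is hidden there and looks the same in the wrist view.

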